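# Stack incense-wood slats in a squaring clamp and set its thumbscrew

## Robot

A 6-joint arm with a two-finger parallel gripper is mounted at the origin on the work surface. World frame = base frame: x ahead of the robot, y to its left, z up, the work surface at z = 0. Lengths are in m, angles in rad, forces in N, time in s.
With the tool pointing down it reaches from about 0.35 to 0.775 m from the base axis. Payload 7.3 kg.
Tool frame: the origin (TCP) lies on the centre line of the jaws, within the pads' length; the fingertips stand 22 mm ahead of it and the grasp point (between the pads) lies 3 mm ahead of it; z points along the fingers, y is the direction in which the jaws open and shut (so a half turn about z gives the same grasp; the last joint's range is limited). The gripper opens to 92 mm and grips with 3 to 60 N. Pads are 19 mm wide; open, the fingers measure 130 mm over their backs; the gripper's body (75 mm by 190 mm) begins 47 mm behind the grasp point.
Start: joints at [-1.381, 0.342, 1.524, -0, 1.275, -0.146], TCP at [0.173, -0.496, 0.249] pointing down, gripper open.
Joint ranges: [-2.53, 2.53], [-0.77, 2.02], [0.04, 2.7], [-1, 4.14], [0.28, 2.66], [-3.11, 3.11]. Speed limits (rad/s): [2.57, 2.57, 3.14, 3.14, 3.14, 3.14].

## Interface

Orientations are given as a unit quaternion [w, x, y, z].
In Python, from station import read_state, optics, manip gives the robot as it stands.
- The arm moves only by the tool play_rows, never from a script. Its argument "steps" is a list of rows, each an object of numbers: "claw": the opening, from 0 (shut) to 1 (fully open); "dx", "dy", "dz": the shift along the world's x, y, z in mm; "turn": the turn about the world's z in rad. A call has 1 to 20 rows; each row is the pose to reach, as a shift and turn from the pose commanded when the call began; what a row does not reach only later rows make up. A row lasts 1/12 s, in which the tool goes at most 41.7 mm and 7.16 degrees, less where a joint would pass 70% of its speed; a pose out of reach is approached as far as the arm can. A call with a gripper value outside its range is refused whole. The fingers move at their own pace and stop on an object; "newtons" is the grip in N (left out, the last holds). Time passes only in rows, so rows that repeat a pose let the fingers close. It gives the time, the measured TCP pose, the force and the opening at its end, in the units of the state.
- read_state(): the state, without advancing time (a new reading comes with each control period).
- optics.grab_frame(name): name is "scene" or "side" or "wrist"; returns (picture, depth): 400x640x3 uint8, blue, green, red; 400x640 float32, m along the optical axis (not along the pixel's ray), 0 where there is no reading.
- optics.camera_info(name): a dict with "intrinsics" (3x3 intrinsics, pixels), "extrinsics" (4x4, takes a point from camera to world coordinates). Camera axes: x right, y up, looking along -z (the intrinsics and any distortion apply to the point x, -y, -z); pixel columns grow to the right and rows downward; lengths in m; the calibration is good to about 2 mm. A picture is of the moment at which its call begins: read the wrist's pose just before it. camera_info takes no time and is no camera call; for the wrist camera it gives the pose at the moment of the call.
- manip.hand_in(): hands the job in, once; it reports no verdict.
The state is a dict: "time": time; "joint_positions": joint angles; "qvel": joint speeds; "effort": joint torques, N m; "tcp_pos": TCP position; "eef_rot": TCP orientation; "ft_force": force on the tool from outside, world axes, zero at the start; "torque": the same for the moment, N m; "width": opening from 0.0 (shut) to 1.0 (fully open).
Only numpy, scipy, OpenCV 4.12 (cv2) and the standard library are available. Lean on these libraries where they do the work, as an engineer would, in place of code of your own. Each camera call takes 0.05 s, during which the arm holds its last target. There are 200 camera calls.

## Task

Stack the three long wooden slats crosswise in the clamp: two lying side by side across its two wooden bearers, from fence to jaw, each flush with one end of the bearers, and the third across the middle of those two. Then turn the clamp's thumbscrew clockwise until it seats on its stop, back it off a quarter turn, and finish still gripping the thumbscrew there; leave the jars, bowl, brush and short offcut where they are.

Things in the scene. Friction and masses are not known exactly. Their poses are not given: they have to be found in the camera images.
- clamp: the clamp, fixed: dark steel base 130 x 225 x 12 mm; two light wooden bearers along its x, 90 long, 14 wide, centred at y = +-35 mm, tops 24 mm above the table; aluminium fence at +y, inner face at y = +57 mm, top 38 mm up; at -y the jaw, then a grey housing 70 x 44 mm centred at y = -112 mm, top 46 mm up, carrying the thumbscrew. Origin: on the table under the middle between the bearers
- jaw: aluminium jaw 110 mm wide, top 36.5 mm up, facing the fence; driven by the screw: its face is at the clamp's y = -56 mm when the screw is seated, 7 mm further back for each rad short of that. Advancing, it pushes the lower slats square; seated, it leaves 113 mm to the fence, so the slats stay loose. Origin: middle of the face's lower edge
- screw (a joint): angle of the thumbscrew, rad: 0 fully out, grows clockwise seen from above, hard stop (seated) at 2.6; starts between 0.6 and 1.5. Stays where it is left (friction 0.05 N m); it does not rise or sink
- wings: brass wing grip of the thumbscrew: upright plate 38 mm long (its x), 10 mm thick (its y), 30 mm high (its z), on the upright axis of the screw at x = 0, y = -112 mm of the clamp; origin at the centre of its underside, 52 mm above the table; 6 mm clear above the housing. At joint value 0 its x is along the clamp's x; turns with the screw
- rest_near (a point): where a lower slat goes: centre of its underside when flush with the bearers' near (-x) ends, lying along the clamp's y; 34 mm from the clamp's middle; axes as the clamp's
- rest_far (a point): the same for the other lower slat, flush with the far (+x) ends
- rest_top (a point): where the top slat goes: centre of its underside, 36 mm above the table, lying along the clamp's x across the two lower slats; axes as the clamp's
- slat1: dark wooden slat, 110 x 22 x 12 mm, 26 g, lying flat on a 3 mm thick white sheet at the left; origin at the centre of its underside, x along its length, z up. The three slats are alike and interchangeable
- slat2: a slat like slat1
- slat3: a slat like slat1
- offcut: short offcut of the same slat, only 45 x 22 x 12 mm, lying on the sheet: not one of the three slats, leave it; origin at the centre of its underside
- jar_a: closed round clear jar with a white lid, 53 mm across, 36 mm high, standing on the sheet beyond the slats; origin under its centre
- jar_b: another such jar on the sheet
- jar_c: another such jar, on the table to the right of the clamp
- jar_d: another such jar, beside jar_c
- bowl: white bowl, 116 mm across, 55 mm high, beyond the clamp; origin under its centre
- brush: small brush lying on the table, far right
Not all that is in view belongs to the job. What is shaped like the slat3 but pink or turquoise is not meant. What is shaped like the slat1 but orange is not meant.

How it is judged:
By the outcome, as a careful person would: the job done as asked, in the order asked, and still so for the second after the job is handed in, while the arm keeps its last pose, push and grip.
It also fails if it takes over 72 s, if anything falls off the work surface, if the arm or the gripper's body presses on something with over 40 N, if the wrist force passes 120 N, or if a joint passes its speed limit or range.

## Working session

There is one attempt and no reset: what is moved stays moved. The work goes in short steps, Python scripts to look and compute and a tool call to move; the robot and the scene stay as the last step left them, time stands still between calls to the robot, and variables do not carry over. Pictures are saved under pics/ and viewed, about 8 in all and at most 12, crops included, and the job is handed in when it is done.

Besides the shell and the picture viewer there is one more tool, called after "Emit:" as name(argument=value, ...), one argument or row to a line, values as JSON. play_rows: Moves the arm, as the interface text tells. Its arguments: {"type":"object","properties":{"steps":{"type":"array","items":{"type":"object","properties":{"claw":{"type":"number"},"dx":{"type":"number"},"dy":{"type":"number"},"dz":{"type":"number"},"turn":{"type":"number"}}}},"newtons":{"type":"number"}},"required":["steps"]}

```bash
ls; mkdir -p pics; cat > h.py <<'E'
import numpy as np, cv2
from station import read_state, optics, manip
def grab(name):
    i=optics.camera_info(name); p,d=optics.grab_frame(name)
    return p,d,np.array(i["intrinsics"]),np.array(i["extrinsics"]),i
def ray(K,E,u,v):
    d=np.array([(u-K[0,2])/K[0,0],-(v-K[1,2])/K[1,1],-1.]); return E[:3,3],E[:3,:3]@d
def atz(K,E,u,v,z):
    o,d=ray(K,E,u,v); return o+d*(z-o[2])/d[2]
def world(K,E,u,v,dep):
    o,d=ray(K,E,u,v); return o+d*dep
def proj(K,E,P):
    c=E[:3,:3].T@(np.asarray(P)-E[:3,3]); return K[0,0]*c[0]/-c[2]+K[0,2], K[1,1]*c[1]/c[2]+K[1,2]
def save(n):
    r={}
    for c in ("scene","side","wrist"):
        p,d,K,E,i=grab(c); np.savez(f"{n}_{c}.npz",p=p,d=d,K=K,E=E); r[c]=p
    return r
def load(n,c):
    z=np.load(f"{n}_{c}.npz"); return z["p"],z["d"],z["K"],z["E"]
E
python3 - <<'E'
from h import *
r=save("a"); print(read_state())
for c in r:
    i=optics.camera_info(c); print(c,{k:np.round(v,3).tolist() if k in("intrinsics","extrinsics") else v for k,v in i.items()})
cv2.imwrite("pics/a_scene.png",r["scene"])
cv2.imwrite("pics/a_side.png",r["side"])
E
```

```text
pics
{'time': 0.15, 'joint_positions': array([-1.38096478e+00,  3.42574651e-01,  1.52477468e+00, -5.62122626e-06,
        1.27541049e+00, -1.46040198e-01]), 'qvel': array([-0.00131239, -0.00131843, -0.00271142, -0.00055894,  0.00380945,
       -0.00108639]), 'effort': array([ 1.18547647e-03, -4.31470978e+01, -2.44352192e+01,  7.17214099e-02,
        5.38165437e-02, -9.43576379e-05]), 'tcp_pos': array([ 0.17298347, -0.49539387,  0.24820638]), 'eef_rot': array([-5.83385273e-04,  9.85931576e-01,  1.67148397e-01, -1.54647071e-05]), 'ft_force': array([-0.43987129,  0.54734733,  0.04128274]), 'torque': array([-0.02660926, -0.0029608 ,  0.00585595]), 'width': 0.9993147720910415}
scene {'intrinsics': [[418.137, 0.0, 319.182], [0.0, 418.137, 199.58], [0.0, 0.0, 1.0]], 'extrinsics': [[0.08, -0.611, 0.787, 1.515], [0.997, 0.048, -0.064, -0.054], [0.001, 0.79, 0.613, 0.838], [0.0, 0.0, 0.0, 1.0]]}
side {'intrinsics': [[477.777, 0.0, 323.258], [0.0, 477.777, 195.651], [0.0, 0.0, 1.0]], 'extrinsics': [[-0.998, 0.036, -0.057, 0.459], [-0.067, -0.499, 0.864, 1.248], [0.003, 0.866, 0.501, 0.783], [0.0, 0.0, 0.0, 1.0]]}
wrist {'intrinsics': [[326.272, 0.0, 318.956], [0.0, 326.272, 201.953], [0.0, 0.0, 1.0]], 'extrinsics': [[0.331, 0.911, 0.247, 0.238], [-0.944, 0.32, 0.085, -0.473], [-0.001, -0.261, 0.965, 0.384], [0.0, 0.0, 0.0, 1.0]]}
```

View pics/a_scene.png

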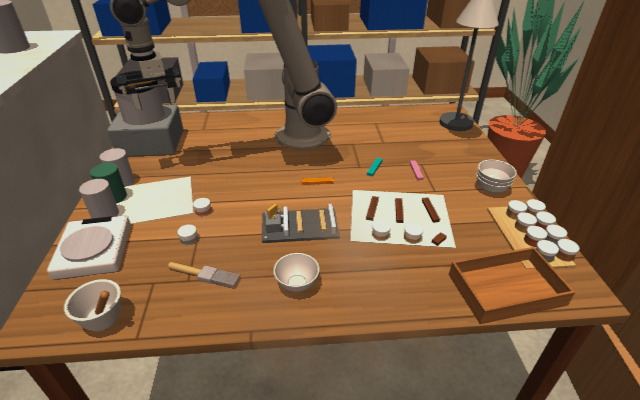

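View pics/a_side.png

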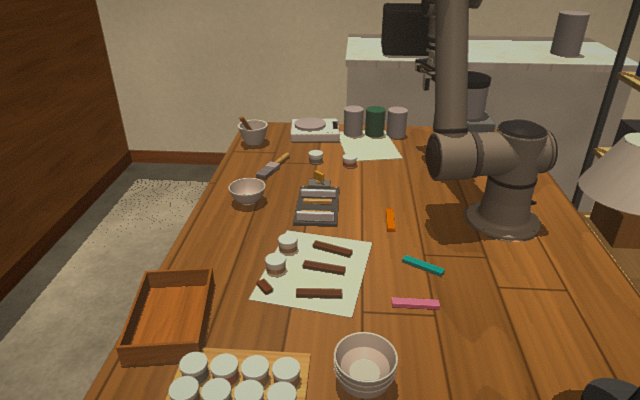

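The scene shows three dark slats at scene px (372,208), (399,210), (430,209), the short offcut at (439,239), and the clamp at (299,222). The screw is at its left (-y) end. The orange (318,181), turquoise (375,167) and pink (417,170) bars don't fit because of their colour.

```bash
python3 - <<'E'
from h import *
p,d,K,E=load("a","scene")
for n,u,v in [("s",372,208),("s",399,210),("s",430,209),("off",439,239),("clampmid",312,222),("fence",332,216),("jaw",286,218),("wing",272,211),("jarc",202,204),("jard",187,232),("jara",381,228),("jarb",413,230),("bowl",297,285)]:
    print(n,np.round(world(K,E,u,v,d[v,u]),3))
p,d,K,E=load("a","side")
for n,u,v in [("s",332,248),("s",324,268),("s",319,293),("fence",315,216),("jaw",319,193),("wing",320,177)]:
    print(n,np.round(world(K,E,u,v,d[v,u]),3))
E
```

```text
s [0.512 0.194 0.013]
s [0.528 0.277 0.013]
s [0.533 0.373 0.015]
off [0.67  0.359 0.016]
clampmid [0.563 0.002 0.012]
fence [0.567 0.062 0.035]
jaw [ 0.567 -0.075  0.036]
wing [ 0.574 -0.114  0.072]
jarc [ 0.478 -0.332  0.035]
jard [ 0.608 -0.355  0.038]
jara [0.635 0.196 0.038]
jarb [0.651 0.285 0.039]
bowl [ 0.798 -0.052  0.005]
s [0.504 0.205 0.017]
s [0.519 0.292 0.016]
s [0.525 0.384 0.015]
fence [0.561 0.067 0.028]
jaw [ 0.56  -0.073  0.027]
wing [ 0.559 -0.106  0.067]
```

Emit:
play_rows(
  steps=[
    {"dx": 387, "dy": 470, "dz": -20, "turn": -0.336, "claw": 0.7},
    {"dx": 387, "dy": 470, "dz": -20, "turn": -0.336, "claw": 0.7},
    {"dx": 387, "dy": 470, "dz": -20, "turn": -0.336, "claw": 0.7},
    {"dx": 387, "dy": 470, "dz": -20, "turn": -0.336, "claw": 0.7},
    {"dx": 387, "dy": 470, "dz": -20, "turn": -0.336, "claw": 0.7},
    {"dx": 387, "dy": 470, "dz": -20, "turn": -0.336, "claw": 0.7},
    {"dx": 387, "dy": 470, "dz": -20, "turn": -0.336, "claw": 0.7},
    {"dx": 387, "dy": 470, "dz": -20, "turn": -0.336, "claw": 0.7},
    {"dx": 387, "dy": 470, "dz": -20, "turn": -0.336, "claw": 0.7},
    {"dx": 387, "dy": 470, "dz": -20, "turn": -0.336, "claw": 0.7},
    {"dx": 387, "dy": 470, "dz": -20, "turn": -0.336, "claw": 0.7},
    {"dx": 387, "dy": 470, "dz": -20, "turn": -0.336, "claw": 0.7},
    {"dx": 387, "dy": 470, "dz": -20, "turn": -0.336, "claw": 0.7},
    {"dx": 387, "dy": 470, "dz": -20, "turn": -0.336, "claw": 0.7},
    {"dx": 387, "dy": 470, "dz": -20, "turn": -0.336, "claw": 0.7},
    {"dx": 387, "dy": 470, "dz": -20, "turn": -0.336, "claw": 0.7},
    {"dx": 387, "dy": 470, "dz": -20, "turn": -0.336, "claw": 0.7},
    {"dx": 387, "dy": 470, "dz": -20, "turn": -0.336, "claw": 0.7},
    {"dx": 387, "dy": 470, "dz": -20, "turn": -0.336, "claw": 0.7},
  ],
)

```text
time: 1.73
tcp_pos: [0.5594, -0.0266, 0.2287]
eef_rot: [0.0, 1.0, -0.001, -0.0]
ft_force: [1.0, 0.4, 1.7]
width: 0.703
```

```bash
python3 - <<'E'
from h import *
r=save("b"); print(read_state()["qvel"])
cv2.imwrite("pics/b.png",r["wrist"])
E
```

```text
[ 0.00298134  0.00134125 -0.00375818  0.00138836 -0.00064183  0.00140453]
```

Emit:
play_rows(
  steps=[
    {"dy": 41},
    {"dy": 82},
    {"dy": 123},
    {"dy": 164},
    {"dy": 205},
    {"dy": 246},
    {"dy": 280},
    {"dy": 280},
    {"dy": 280},
  ],
)

```text
validation failed for argument at $.st...
```

```bash
python3 - <<'E'
from h import *
r=save("c"); print(read_state()["qvel"])
cv2.imwrite("pics/c.png",r["wrist"])
E
```

```text
[ 0.00507731  0.00094604 -0.00230313  0.00057335  0.00072121  0.00088428]
```

View pics/b.png

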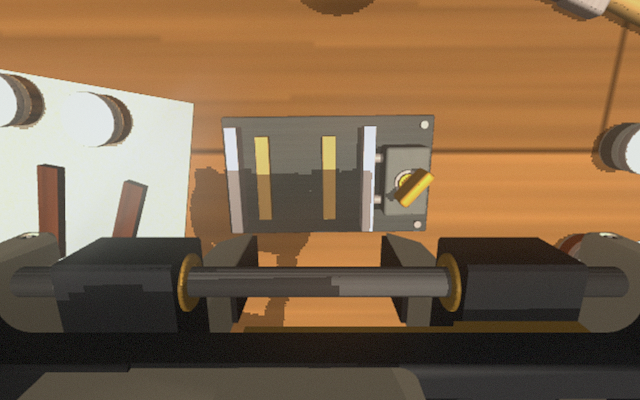

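View pics/c.png

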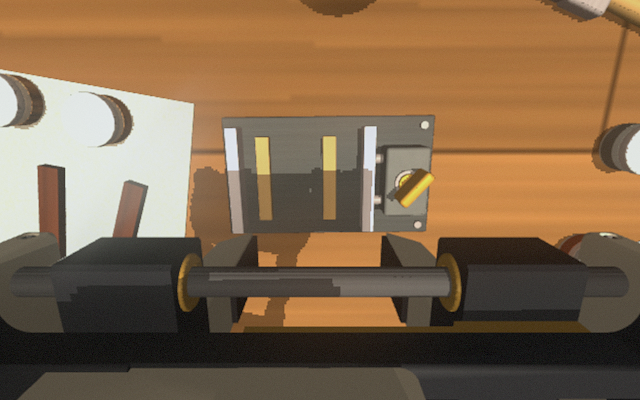

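Wrist view b shows the fence at u≈233, bearers at u≈264 and 329, the jaw at u≈369 and the wing at about (410,188). The second move was refused because rows need all fields, so c repeats b. I'll move to a place that sees both the slats and the clamp.

Emit:
play_rows(
  steps=[
    {"dx": -90, "dy": 215, "dz": 0, "turn": 0, "claw": 0.7},
    {"dx": -90, "dy": 215, "dz": 0, "turn": 0, "claw": 0.7},
    {"dx": -90, "dy": 215, "dz": 0, "turn": 0, "claw": 0.7},
    {"dx": -90, "dy": 215, "dz": 0, "turn": 0, "claw": 0.7},
    {"dx": -90, "dy": 215, "dz": 0, "turn": 0, "claw": 0.7},
    {"dx": -90, "dy": 215, "dz": 0, "turn": 0, "claw": 0.7},
    {"dx": -90, "dy": 215, "dz": 0, "turn": 0, "claw": 0.7},
    {"dx": -90, "dy": 215, "dz": 0, "turn": 0, "claw": 0.7},
    {"dx": -90, "dy": 215, "dz": 0, "turn": 0, "claw": 0.7},
  ],
)

```text
time: 2.78
tcp_pos: [0.4704, 0.1887, 0.2289]
eef_rot: [0.0, 1.0, -0.0, 0.0]
ft_force: [-0.3, -0.6, 0.6]
width: 0.7
```

```bash
python3 - <<'E'
from h import *
r=save("d"); s=read_state();print(s["qvel"],s["joint_positions"])
cv2.imwrite("pics/d.png",r["wrist"])
E
```

```text
[ 0.00101601  0.00107092 -0.00120574  0.00274958  0.00137321  0.00257219] [ 2.29076014e-01  3.26509834e-01  1.60531987e+00 -3.35890515e-04
  1.20981501e+00  1.80220715e+00]
```

View pics/d.png

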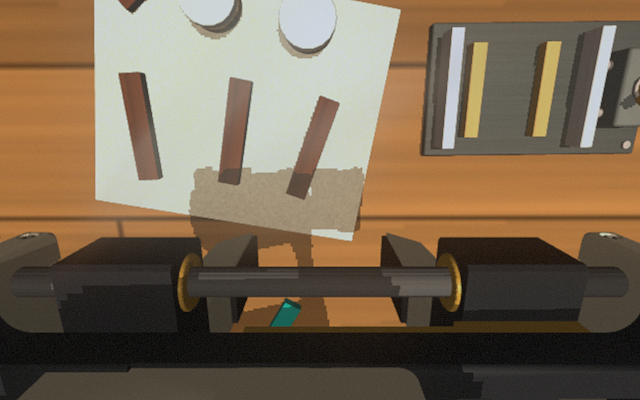

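View d shows all three long slats at (140,126), (236,131), (313,147), with the offcut at (130,3) and the clamp's fence at u≈453. Next I'll segment in world coordinates from both wrist views and the scene and side views.

```bash
cat > fit.py <<'E'
from h import *
def cloud(n,c):
    p,d,K,E=load(n,c); v,u=np.mgrid[:400,:640]; 
    dirs=np.stack([(u-K[0,2])/K[0,0],-(v-K[1,2])/K[1,1],-np.ones(u.shape)],-1)
    W=(dirs*d[...,None])@E[:3,:3].T+E[:3,3]; W[d==0]=9
    return p.astype(int),W
def comps(mask,W,minn):
    n,l=cv2.connectedComponents(mask.astype(np.uint8))
    for k in range(1,n):
        P=W[l==k]
        if len(P)<minn: continue
        r=cv2.minAreaRect((P[:,:2]*1000).astype(np.float32)); vv,uu=np.nonzero(l==k)
        (cx,cy),(w,h),a=r
        if w<h: w,h,a=h,w,a+90
        a=(a+90)%180-90
        yield len(P),(round(uu.mean()),round(vv.mean())),np.round([cx,cy],1),np.round([w,h],1),round(a,1),np.round(np.percentile(P[:,2],[5,50,95])*1000,1)
E
python3 - <<'E'
from fit import *
box=lambda W,x0,x1,y0,y1:(W[...,0]>x0)&(W[...,0]<x1)&(W[...,1]>y0)&(W[...,1]<y1)
for n,c in [("b","wrist"),("d","wrist"),("d","scene"),("a","side")]:
    p,W=cloud(n,c); z=W[...,2]; B,G,R=[p[...,i] for i in range(3)]
    print("==",n,c)
    m=(z>0.0105)&(z<.02)&(R>1.35*G)&(R<190)&(G<95)&box(W,.42,.72,.13,.45)
    for r in comps(m,W,30): print("slat",*r)
    ar=box(W,.45,.68,-.2,.11)
    for nm,m in [("bearer",ar&(R>B+50)&(z>.018)&(z<.03)),("fencejaw",ar&(z>.031)&(z<.043)&(abs(R-B)<50)),("hous",ar&(z>.043)&(z<.05)),("wing",ar&(z>.073)&(z<.1)),("base",ar&(z>.008)&(z<.1))]:
        for r in comps(m,W,25): print(nm,*r)
E
```

```text
== b wrist
slat 1242 (48, 200) [530.8 275.1] [86.6 22.2] -10.9 [13.6 14.8 16. ]
slat 64 (122, 234) [496.8 197.2] [21.7  8.2] 86.5 [13.7 14.9 15.8]
bearer 1118 (263, 177) [561.3  32.4] [90.  14.1] 0.6 [22.2 23.7 25. ]
bearer 1028 (328, 176) [561.9 -37.3] [88.9 13.5] 0.1 [22.6 23.8 24.9]
fencejaw 1290 (368, 177) [562.9 -78.5] [109.5  14.5] 0.6 [34.6 36.2 37.4]
fencejaw 1382 (234, 178) [561.1  60.5] [109.7  12.5] 0.6 [33.8 37.7 38.8]
fencejaw 225 (389, 169) [572.3 -98.2] [78.9 33.8] -29.9 [31.6 37.2 42.8]
hous 2110 (404, 178) [ 563.3 -114.1] [69.6 44. ] 0.4 [44.1 45.7 47.7]
wing 536 (415, 188) [ 563.4 -113.7] [37.2  9.9] -41.8 [74.6 81.2 82.7]
base 23727 (327, 172) [562.1 -36.5] [225.5 130.1] -89.4 [10.7 12.5 46.6]
== d wrist
slat 83 (127, 3) [640.8 370.9] [13.6  7.5] 88.6 [13.1 14.7 16. ]
slat 1188 (134, 102) [543.2 377.1] [72.6 21.3] 2.6 [13.6 14.8 16. ]
slat 72 (322, 103) [550.3 185.5] [21.1 10.7] -58.2 [13.6 14.9 16.3]
slat 559 (233, 151) [502.4 280.8] [54.3 20.8] -10.7 [13.6 14.8 16.1]
slat 136 (307, 168) [484.7 201.8] [22.6 14.9] 81.4 [13.6 14.7 15.9]
bearer 1310 (546, 87) [562.6 
[... 1609 characters left out ...]
slat 45 (275, 271) [641.  308.9] [43.2 17.4] 9.0 [11.  14.3 18.9]
slat 112 (264, 285) [660.7 364.4] [46.3 20. ] -52.1 [11.6 14.8 16.8]
slat 283 (319, 292) [526.7 378.7] [107.   23.7] 1.8 [11.7 14.7 17. ]
bearer 111 (317, 200) [563.1 -34.6] [89.  26.7] -1.7 [18.3 22.6 25.6]
bearer 35 (315, 211) [562.7  30.3] [87.3 12.9] -0.4 [20.9 23.8 25.8]
fencejaw 173 (318, 189) [562.7 -83.2] [109.   36.7] -0.2 [31.6 35.9 41.1]
fencejaw 132 (315, 213) [561.6  62.9] [106.8  18.5] 1.6 [31.4 36.1 40. ]
hous 122 (319, 183) [ 563.9 -110.3] [68.3 49.4] 4.0 [43.4 46.1 48.3]
wing 36 (319, 173) [ 562.6 -112.4] [39.4 12.7] -44.9 [75.  79.8 81.7]
base 1770 (317, 202) [562.2 -32.3] [230.2 129.9] -89.2 [ 9.9 19.9 50.4]
```

```bash
python3 - <<'E'
from fit import *
box=lambda W,x0,x1,y0,y1:(W[...,0]>x0)&(W[...,0]<x1)&(W[...,1]>y0)&(W[...,1]<y1)
p,W=cloud("d","wrist"); z=W[...,2]; B,G,R=[p[...,i] for i in range(3)]
m=(z>0.011)&(z<.02)&(R>1.2*G)&box(W,.42,.60,.13,.45)
m=cv2.morphologyEx(m.astype(np.uint8),cv2.MORPH_OPEN,np.ones((3,3)))
for r in comps(m,W,100): print("slat",*r)
P=load("d","wrist")[0]
cv2.imwrite("pics/e.png",cv2.resize(P[0:210,90:400],None,fx=2.5,fy=2.5))
E
```

```text
slat 2131 (138, 124) [525.2 376.4] [108.6  22.1] 2.2 [13.5 14.8 16.1]
slat 1438 (234, 134) [519.9 277.2] [92.5 21.1] -11.2 [13.5 14.8 16. ]
slat 1859 (314, 144) [502.8 195.7] [108.5  21.1] -20.2 [13.6 14.8 16.1]
```

View pics/e.png

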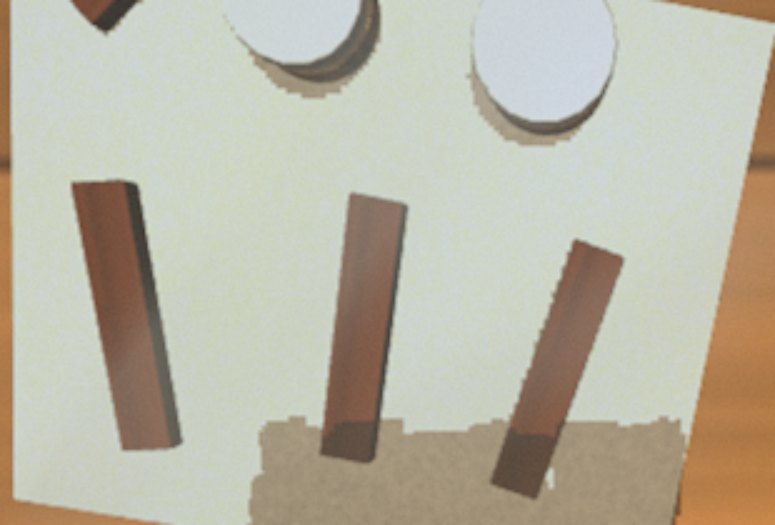

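The crop confirms three full-length dark slats, with the offcut and jars separate. I'll take the corners from the crop and intersect them with the measured 15 mm height.

```bash
python3 - <<'E'
from h import *
p,d,K,E=load("d","wrist")
for n,c in dict(A=[(575,240),(624,258),(537,498),(491,484)],B=[(350,193),(405,206),(375,462),(320,455)],C=[(72,182),(122,180),(171,448),(122,450)]).items():
    P=np.array([atz(K,E,u/2.5+90-.3,v/2.5-.3,.0149)[:2]*1000 for u,v in c]); 
    a=(P[0]+P[1]-P[2]-P[3])/2; print(n,P.mean(0).round(1),np.linalg.norm(a).round(1),np.degrees(np.arctan2(a[1],a[0])).round(1))
E
```

```text
A [502.7 195.2] 108.6 -19.9
B [519.6 276.3] 108.3 -10.5
C [525.2 376. ] 109.4 2.6
```

Emit:
play_rows(
  newtons=20,
  steps=[
    {"dx": 32, "dy": 7, "dz": -150, "turn": -0.351, "claw": 0.5},
    {"dx": 32, "dy": 7, "dz": -150, "turn": -0.351, "claw": 0.5},
    {"dx": 32, "dy": 7, "dz": -150, "turn": -0.351, "claw": 0.5},
    {"dx": 32, "dy": 7, "dz": -150, "turn": -0.351, "claw": 0.5},
    {"dx": 32, "dy": 7, "dz": -150, "turn": -0.351, "claw": 0.5},
    {"dx": 32, "dy": 7, "dz": -175, "turn": -0.351, "claw": 0.5},
    {"dx": 32, "dy": 7, "dz": -192, "turn": -0.351, "claw": 0.5},
    {"dx": 32, "dy": 7, "dz": -200, "turn": -0.351, "claw": 0.5},
    {"dx": 32, "dy": 7, "dz": -201, "turn": -0.351, "claw": 0.5},
    {"dx": 32, "dy": 7, "dz": -201, "turn": -0.351, "claw": 0.5},
    {"dx": 32, "dy": 7, "dz": -201, "turn": -0.351, "claw": 0.1},
    {"dx": 32, "dy": 7, "dz": -201, "turn": -0.351, "claw": 0.1},
    {"dx": 32, "dy": 7, "dz": -201, "turn": -0.351, "claw": 0.1},
    {"dx": 32, "dy": 7, "dz": -201, "turn": -0.351, "claw": 0.1},
    {"dx": 32, "dy": 7, "dz": -201, "turn": -0.351, "claw": 0.1},
    {"dx": 32, "dy": 7, "dz": -201, "turn": -0.351, "claw": 0.1},
  ],
)

```text
time: 4.27
tcp_pos: [0.5023, 0.1964, 0.0284]
eef_rot: [-0.0, 0.985, -0.175, 0.0]
ft_force: [-1.0, -0.7, 6.1]
width: 0.236
```

Emit:
play_rows(
  steps=[
    {"dx": 0, "dy": 0, "dz": 35, "turn": 0, "claw": 0.1},
    {"dx": 0, "dy": 0, "dz": 75, "turn": 0, "claw": 0.1},
    {"dx": 25.7, "dy": -200, "dz": 90, "turn": 1.933, "claw": 0.1},
    {"dx": 25.7, "dy": -200, "dz": 90, "turn": 1.933, "claw": 0.1},
    {"dx": 25.7, "dy": -200, "dz": 90, "turn": 1.933, "claw": 0.1},
    {"dx": 25.7, "dy": -200, "dz": 90, "turn": 1.933, "claw": 0.1},
    {"dx": 25.7, "dy": -200, "dz": 90, "turn": 1.933, "claw": 0.1},
    {"dx": 25.7, "dy": -200, "dz": 90, "turn": 1.933, "claw": 0.1},
    {"dx": 25.7, "dy": -200, "dz": 90, "turn": 1.933, "claw": 0.1},
    {"dx": 25.7, "dy": -200, "dz": 90, "turn": 1.933, "claw": 0.1},
    {"dx": 25.7, "dy": -200, "dz": 90, "turn": 1.933, "claw": 0.1},
    {"dx": 25.7, "dy": -200, "dz": 90, "turn": 1.933, "claw": 0.1},
    {"dx": 25.7, "dy": -200, "dz": 90, "turn": 1.933, "claw": 0.1},
    {"dx": 25.7, "dy": -200, "dz": 90, "turn": 1.933, "claw": 0.1},
    {"dx": 25.7, "dy": -200, "dz": 90, "turn": 1.933, "claw": 0.1},
    {"dx": 25.7, "dy": -200, "dz": 90, "turn": 1.933, "claw": 0.1},
    {"dx": 25.7, "dy": -200, "dz": 90, "turn": 1.933, "claw": 0.1},
    {"dx": 25.7, "dy": -200, "dz": 90, "turn": 1.933, "claw": 0.1},
    {"dx": 25.7, "dy": -200, "dz": 90, "turn": 1.933, "claw": 0.1},
    {"dx": 25.7, "dy": -200, "dz": 90, "turn": 1.933, "claw": 0.1},
  ],
)

```text
time: 5.93
tcp_pos: [0.5276, -0.0036, 0.1176]
eef_rot: [-0.0, 0.705, 0.71, -0.0]
ft_force: [-0.2, -0.5, -0.0]
width: 0.235
```

```bash
python3 - <<'E'
from fit import *
save("f"); s=read_state(); print(s["tcp_pos"],s["eef_rot"])
box=lambda W,x0,x1,y0,y1:(W[...,0]>x0)&(W[...,0]<x1)&(W[...,1]>y0)&(W[...,1]<y1)
for c in("wrist","scene","side"):
    p,W=cloud("f",c); z=W[...,2]; B,G,R=[p[...,i] for i in range(3)]
    m=(z>0.09)&(z<.13)&(R>1.35*G)&(R<190)&(G<95)&box(W,.45,.65,-.1,.1)
    for r in comps(m,W,20): print(c,"slat",*r)
E
```

```text
[ 0.52768339 -0.00366935  0.11770119] [-1.43420276e-05  7.04156750e-01  7.10044556e-01 -4.67092479e-06]
wrist slat 5493 (319, 205) [525.9  22.4] [60.3 24.1] 89.2 [103.  104.  105.1]
wrist slat 1184 (319, 311) [526.8 -33.4] [22.  18.2] -1.1 [103.1 104.1 105. ]
scene slat 65 (323, 193) [527.8  32.2] [42.2 26.2] 87.3 [ 92.2  99.  104.7]
scene slat 66 (297, 194) [530.7 -34.7] [38.1 23.3] 88.6 [ 94.1 101.  105.4]
side slat 144 (327, 184) [528.6   1.1] [112.1  20.9] -87.0 [ 97.9 103.6 106.7]
```

```bash
python3 - <<'E'
from fit import *
box=lambda W,x0,x1,y0,y1:(W[...,0]>x0)&(W[...,0]<x1)&(W[...,1]>y0)&(W[...,1]<y1)
for c in("wrist","scene","side"):
    p,W=cloud("f",c); z=W[...,2]; B,G,R=[p[...,i] for i in range(3)]
    ar=box(W,.45,.68,-.2,.11)
    for nm,m in [("bearer",ar&(R>B+50)&(z>.018)&(z<.03)),("fencejaw",ar&(z>.031)&(z<.043)&(abs(R-B)<50)),("hous",ar&(z>.043)&(z<.05)),("wing",ar&(z>.073)&(z<.09))]:
        for r in comps(m,W,25): print(c,nm,*r)
P=load("f","wrist")[0]; cv2.imwrite("pics/f.png",P)
E
```

```text
wrist bearer 1705 (387, 163) [574.5  33.1] [62.8 13.8] 0.6 [22.6 23.8 24.9]
wrist fencejaw 3220 (372, 123) [560.8  60.5] [109.9  11.4] 0.5 [36.8 37.8 38.9]
wrist fencejaw 78 (295, 308) [509.1 -77.1] [12.3  3.2] 89.8 [32.7 36.1 37. ]
wrist fencejaw 80 (342, 309) [544.7 -77.3] [12.8  3.8] -84.5 [33.  36.1 37.1]
wrist fencejaw 30 (346, 324) [548.1 -92.4] [8.7 1.7] -1.0 [31.1 32.3 33.6]
scene bearer 92 (299, 221) [564.7 -36.5] [91.8 13.2] 0.5 [20.1 22.6 25.4]
scene bearer 92 (322, 220) [563.1  33.4] [91.5 13.7] 0.6 [20.  22.5 25.3]
scene fencejaw 105 (332, 216) [564.3  61.7] [107.   12.4] 0.3 [33.2 36.8 39.7]
scene fencejaw 97 (286, 219) [567.6 -75.4] [106.   11.4] -0.4 [31.7 35.2 37.4]
scene fencejaw 53 (274, 225) [ 594. -110.] [45.9 13.9] -89.6 [31.8 37.  42.7]
scene hous 126 (273, 218) [ 567.9 -112.2] [70.8 42. ] 1.1 [43.4 45.3 48.4]
scene wing 44 (272, 207) [ 566.2 -113.8] [37.2 12.7] -34.3 [74.6 79.4 81.6]
side bearer 104 (317, 200) [563.4 -34. ] [89.3 21.7] -0.7 [18.8 23.2 26. ]
side fencejaw 115 (313, 189) [582.6 -82.8] [70.4 32.5] 3.2 [32.  35.9 41.1]
side fencejaw 142 (315, 213) [561.6  61.9] [107.   17.8] 0.7 [31.9 36.7 39.5]
side hous 69 (314, 183) [ 575.6 -110.1] [45.  43.9] 88.6 [43.5 45.1 48.1]
```

View pics/f.png

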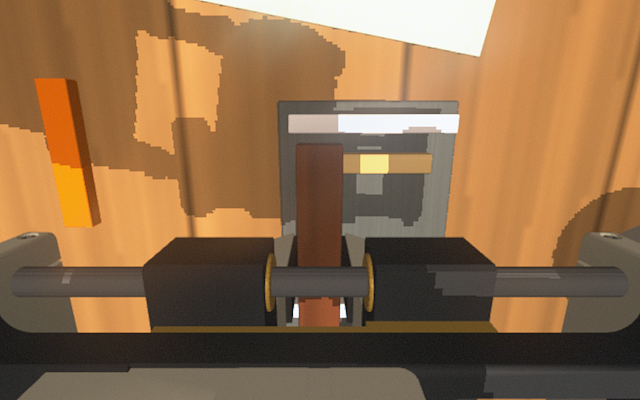

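View f: the held slat (u≈319) hangs over the near end, and within this view it sits about 1 mm too far toward -x relative to the fence. Its gap to the fence is about 2.3 mm. I'll correct dx by +1 and lower it.

Emit:
play_rows(
  steps=[
    {"dx": 1.1, "dy": 0, "dz": -30, "turn": 0.002, "claw": 0.1},
    {"dx": 1.1, "dy": 0, "dz": -50, "turn": 0.002, "claw": 0.1},
    {"dx": 1.1, "dy": 0, "dz": -60, "turn": 0.002, "claw": 0.1},
    {"dx": 1.1, "dy": 0, "dz": -65, "turn": 0.002, "claw": 0.1},
    {"dx": 1.1, "dy": 0, "dz": -67.5, "turn": 0.002, "claw": 0.1},
    {"dx": 1.1, "dy": 0, "dz": -67.5, "turn": 0.002, "claw": 0.1},
    {"dx": 1.1, "dy": 0, "dz": -67.5, "turn": 0.002, "claw": 0.1},
  ],
)

```text
time: 6.67
tcp_pos: [0.5295, -0.0038, 0.0511]
eef_rot: [0.001, 0.703, 0.712, 0.0]
ft_force: [0.4, 0.3, 0.6]
width: 0.239
```

Emit:
play_rows(
  steps=[
    {"dx": -0.3, "dy": 0, "dz": -0.8, "turn": 0, "claw": 0.1},
    {"dx": -0.3, "dy": 0, "dz": -0.8, "turn": 0, "claw": 0.1},
    {"dx": -0.3, "dy": 0, "dz": -0.8, "turn": 0, "claw": 0.4},
    {"dx": -0.3, "dy": 0, "dz": -0.8, "turn": 0, "claw": 0.4},
    {"dx": -0.3, "dy": 0, "dz": -0.8, "turn": 0, "claw": 0.4},
    {"dx": -0.3, "dy": 0, "dz": -0.8, "turn": 0, "claw": 0.4},
    {"dx": -0.3, "dy": 0, "dz": 35, "turn": 0, "claw": 0.4},
    {"dx": -0.3, "dy": 0, "dz": 70, "turn": 0, "claw": 0.5},
    {"dx": -0.3, "dy": -8, "dz": 110, "turn": 0, "claw": 0.5},
    {"dx": -0.3, "dy": -48, "dz": 150, "turn": 0, "claw": 0.5},
    {"dx": -0.3, "dy": -68, "dz": 180, "turn": 0, "claw": 0.5},
    {"dx": -0.3, "dy": -68, "dz": 180, "turn": 0, "claw": 0.5},
  ],
)

```text
time: 7.67
tcp_pos: [0.5306, -0.0751, 0.236]
eef_rot: [0.005, 0.703, 0.711, 0.002]
ft_force: [0.8, -1.4, -0.6]
width: 0.499
```

```bash
python3 - <<'E'
from fit import *
save("g"); s=read_state(); print(s["tcp_pos"],s["eef_rot"],s["qvel"].round(3))
box=lambda W,x0,x1,y0,y1:(W[...,0]>x0)&(W[...,0]<x1)&(W[...,1]>y0)&(W[...,1]<y1)
for c in("wrist","scene","side"):
    p,W=cloud("g",c); z=W[...,2]; B,G,R=[p[...,i] for i in range(3)]
    ar=box(W,.45,.68,-.2,.11)
    for nm,m in [("slat",(z>.031)&(z<.04)&(R>1.25*G)&(G<95)&ar),("bearer",ar&(R>B+50)&(G>95)&(z>.018)&(z<.03)),("fencejaw",ar&(z>.034)&(z<.043)&(abs(R-B)<40))]:
        for r in comps(m,W,25): print(c,nm,*r)
P=load("g","wrist")[0]; cv2.imwrite("pics/g.png",P)
E
```

```text
[ 0.52834828 -0.07180927  0.23013198] [1.16758629e-04 7.02986744e-01 7.11202890e-01 2.70829031e-04] [ 0.025  0.029  0.046  0.003 -0.005  0.003]
wrist slat 2508 (318, 108) [527.3  -2. ] [109.1  21.6] -88.9 [34.5 35.8 37.1]
wrist bearer 1077 (363, 76) [572.2  32.8] [67.  14.1] 0.7 [19.8 23.7 25.1]
wrist bearer 884 (361, 147) [572.8 -37.3] [67.2 13.9] 0.8 [22.4 23.8 25. ]
wrist fencejaw 1691 (355, 43) [560.2  60.5] [110.  12.] 0.7 [36.1 37.7 39.1]
wrist fencejaw 40 (307, 112) [516.5  -2.9] [37.   0.1] -89.9 [34.8 35.6 36.6]
wrist fencejaw 91 (315, 158) [525.3 -47. ] [18.8  9.3] -74.9 [34.7 35.8 36.8]
wrist fencejaw 1141 (350, 187) [561.6 -77. ] [109.   11.3] 0.7 [35.  36.2 37.4]
wrist fencejaw 170 (349, 202) [561.2 -92.7] [67.9  2.4] 1.5 [34.4 38.7 42.8]
scene slat 189 (310, 210) [529.7  -2.1] [107.7  26.7] -89.9 [31.8 34.7 37. ]
scene bearer 73 (323, 221) [572.5  33.6] [68.5 13.5] 0.1 [19.9 23.  26.2]
scene bearer 60 (299, 223) [575.5 -36.3] [67.1 12.2] 1.5 [20.3 23.  24.7]
scene fencejaw 98 (332, 216) [565.   60.9] [112.   14.1] 1.2 [34.5 36.7 39.6]
scene fencejaw 76 (285, 219) [566.7 -76.5] [109.1  11.4] 0.8 [34.2 35.5 37.4]
scene fencejaw 39 (273, 225) [ 598.4 -112.3] [41.9 10.2] -80.2 [34.3 39.3 42.7]
side slat 127 (327, 202) [528.2  -1.2] [106.8  21.5] -86.9 [33.1 36.  38.3]
side bearer 27 (312, 210) [574.1  27.2] [63.8 10.9] -4.7 [21.8 23.8 25.6]
side fencejaw 142 (318, 189) [563.3 -82.7] [108.4  34.7] 2.4 [34.4 36.5 41.7]
side fencejaw 114 (316, 213) [561.2  58.9] [106.3  24. ] 0.3 [34.8 37.1 40. ]
```

View pics/g.png

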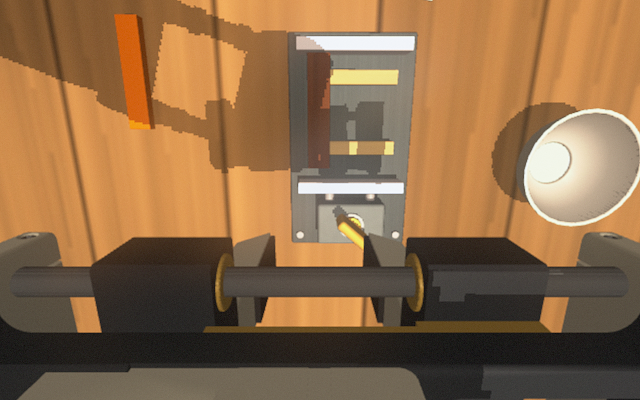

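View g: the slat is flush with the bearers' near end to about 0.5 mm, with its ends clear of the fence and jaw. Next is the middle slat (B).

Emit:
play_rows(
  steps=[
    {"dx": -8.4, "dy": 347.4, "dz": -130, "turn": -1.774, "claw": 0.5},
    {"dx": -8.4, "dy": 347.4, "dz": -130, "turn": -1.774, "claw": 0.5},
    {"dx": -8.4, "dy": 347.4, "dz": -130, "turn": -1.774, "claw": 0.5},
    {"dx": -8.4, "dy": 347.4, "dz": -130, "turn": -1.774, "claw": 0.5},
    {"dx": -8.4, "dy": 347.4, "dz": -130, "turn": -1.774, "claw": 0.5},
    {"dx": -8.4, "dy": 347.4, "dz": -130, "turn": -1.774, "claw": 0.5},
    {"dx": -8.4, "dy": 347.4, "dz": -130, "turn": -1.774, "claw": 0.5},
    {"dx": -8.4, "dy": 347.4, "dz": -130, "turn": -1.774, "claw": 0.5},
    {"dx": -8.4, "dy": 347.4, "dz": -130, "turn": -1.774, "claw": 0.5},
    {"dx": -8.4, "dy": 347.4, "dz": -130, "turn": -1.774, "claw": 0.5},
    {"dx": -8.4, "dy": 347.4, "dz": -130, "turn": -1.774, "claw": 0.5},
    {"dx": -8.4, "dy": 347.4, "dz": -130, "turn": -1.774, "claw": 0.5},
    {"dx": -8.4, "dy": 347.4, "dz": -130, "turn": -1.774, "claw": 0.5},
    {"dx": -8.4, "dy": 347.4, "dz": -130, "turn": -1.774, "claw": 0.5},
    {"dx": -8.4, "dy": 347.4, "dz": -130, "turn": -1.774, "claw": 0.5},
    {"dx": -8.4, "dy": 347.4, "dz": -150, "turn": -1.774, "claw": 0.5},
  ],
)

```text
time: 9.15
tcp_pos: [0.52, 0.2773, 0.0809]
eef_rot: [-0.001, 0.995, -0.097, 0.001]
ft_force: [1.4, 1.2, 0.5]
width: 0.499
```

Emit:
play_rows(
  steps=[
    {"dx": 0, "dy": 0, "dz": -30, "turn": 0, "claw": 0.5},
    {"dx": 0, "dy": 0, "dz": -45, "turn": 0, "claw": 0.5},
    {"dx": 0, "dy": 0, "dz": -51, "turn": 0, "claw": 0.5},
    {"dx": 0, "dy": 0, "dz": -52, "turn": 0, "claw": 0.5},
    {"dx": 0, "dy": 0, "dz": -52, "turn": 0, "claw": 0.5},
    {"dx": 0, "dy": 0, "dz": -52, "turn": 0, "claw": 0.1},
    {"dx": 0, "dy": 0, "dz": -52, "turn": 0, "claw": 0.1},
    {"dx": 0, "dy": 0, "dz": -52, "turn": 0, "claw": 0.1},
    {"dx": 0, "dy": 0, "dz": -52, "turn": 0, "claw": 0.1},
    {"dx": 0, "dy": 0, "dz": -52, "turn": 0, "claw": 0.1},
    {"dx": 0, "dy": 0, "dz": -52, "turn": 0, "claw": 0.1},
  ],
)

```text
time: 10.07
tcp_pos: [0.5202, 0.2758, 0.0284]
eef_rot: [-0.0, 0.995, -0.095, 0.0]
ft_force: [0.3, 1.1, 1.6]
width: 0.239
```

Emit:
play_rows(
  steps=[
    {"dx": 0, "dy": 0, "dz": 35, "turn": 0, "claw": 0.1},
    {"dx": 0, "dy": 0, "dz": 75, "turn": 0, "claw": 0.1},
    {"dx": 76.8, "dy": -277.7, "dz": 90, "turn": 1.774, "claw": 0.1},
    {"dx": 76.8, "dy": -277.7, "dz": 90, "turn": 1.774, "claw": 0.1},
    {"dx": 76.8, "dy": -277.7, "dz": 90, "turn": 1.774, "claw": 0.1},
    {"dx": 76.8, "dy": -277.7, "dz": 90, "turn": 1.774, "claw": 0.1},
    {"dx": 76.8, "dy": -277.7, "dz": 90, "turn": 1.774, "claw": 0.1},
    {"dx": 76.8, "dy": -277.7, "dz": 90, "turn": 1.774, "claw": 0.1},
    {"dx": 76.8, "dy": -277.7, "dz": 90, "turn": 1.774, "claw": 0.1},
    {"dx": 76.8, "dy": -277.7, "dz": 90, "turn": 1.774, "claw": 0.1},
    {"dx": 76.8, "dy": -277.7, "dz": 90, "turn": 1.774, "claw": 0.1},
    {"dx": 76.8, "dy": -277.7, "dz": 90, "turn": 1.774, "claw": 0.1},
    {"dx": 76.8, "dy": -277.7, "dz": 90, "turn": 1.774, "claw": 0.1},
    {"dx": 76.8, "dy": -277.7, "dz": 90, "turn": 1.774, "claw": 0.1},
    {"dx": 76.8, "dy": -277.7, "dz": 90, "turn": 1.774, "claw": 0.1},
    {"dx": 76.8, "dy": -277.7, "dz": 90, "turn": 1.774, "claw": 0.1},
    {"dx": 76.8, "dy": -277.7, "dz": 90, "turn": 1.774, "claw": 0.1},
    {"dx": 76.8, "dy": -277.7, "dz": 90, "turn": 1.774, "claw": 0.1},
    {"dx": 76.8, "dy": -277.7, "dz": 90, "turn": 1.774, "claw": 0.1},
    {"dx": 76.8, "dy": -277.7, "dz": 90, "turn": 1.774, "claw": 0.1},
  ],
)

```text
time: 11.73
tcp_pos: [0.5969, -0.002, 0.1182]
eef_rot: [0.0, 0.703, 0.711, 0.0]
ft_force: [-0.2, 0.7, -0.3]
width: 0.237
```

```bash
cat > lk.py <<'E'
from fit import *
import sys
n,z0,z1=sys.argv[1],float(sys.argv[2]),float(sys.argv[3]); save(n); s=read_state(); print(s["tcp_pos"].round(4),s["eef_rot"].round(4),s["qvel"].round(3))
box=lambda W,x0,x1,y0,y1:(W[...,0]>x0)&(W[...,0]<x1)&(W[...,1]>y0)&(W[...,1]<y1)
for c in("wrist","scene","side"):
    p,W=cloud(n,c); z=W[...,2]; B,G,R=[p[...,i] for i in range(3)]
    ar=box(W,.45,.68,-.2,.11)
    for nm,m in [("slat",(z>z0)&(z<z1)&(R>1.25*G)&(G<95)&ar),("bearer",ar&(R>B+50)&(G>95)&(z>.018)&(z<.03)),("fencejaw",ar&(z>.034)&(z<.043)&(abs(R-B)<40)),("wing",ar&(z>.073)&(z<.085)&(abs(W[...,1]+.112)<.03))]:
        for r in comps(m,W,40): print(c,nm,*r)
cv2.imwrite(f"pics/{n}.png",load(n,"wrist")[0])
E
python3 lk.py i .095 .12
```

```text
[ 0.5969 -0.002   0.1182] [0.     0.7029 0.7112 0.    ] [-0.001  0.003  0.     0.     0.001 -0.004]
wrist slat 5558 (319, 205) [595.5  23.8] [59.7 25.5] -89.0 [103.6 104.7 105.7]
wrist slat 1157 (318, 311) [595.9 -31.7] [21.8 18.2] 1.0 [103.8 104.7 105.5]
wrist bearer 1093 (266, 164) [557.7  32.8] [40. 14.] -0.5 [22.6 23.8 24.9]
wrist fencejaw 2842 (273, 124) [560.6  60.5] [109.3  12.1] 0.5 [36.6 37.8 38.9]
wrist fencejaw 75 (295, 310) [578.2 -77.2] [12.8  3.9] 88.5 [35.  36.  37.2]
wrist fencejaw 74 (342, 310) [614.7 -76.2] [11.5  3.9] -88.3 [34.8 36.3 37.2]
scene slat 66 (297, 208) [597.2 -34.8] [40.9 27.6] -88.6 [ 95.6 102.1 104.8]
scene bearer 72 (299, 222) [574.8 -36.5] [72.  13.2] 0.5 [20.  22.7 25.5]
scene bearer 58 (323, 221) [572.6  33.6] [66.7 12.3] -0.8 [20.  22.6 25.3]
scene fencejaw 72 (285, 219) [565.7 -75.5] [104.3  11.4] -0.2 [34.4 35.9 38.4]
scene fencejaw 74 (332, 218) [574.3  61.5] [90.3 12. ] 0.1 [35.1 37.1 39.4]
scene wing 48 (272, 207) [ 564.4 -112.5] [38.1 13.6] -35.1 [73.9 79.5 82.7]
side slat 147 (304, 184) [596.6   1.8] [113.3  21.9] -88.0 [ 98.8 104.8 107.5]
side bearer 41 (317, 200) [564.1 -34.9] [46.7 17.9] -2.1 [20.1 23.6 25.6]
side fencejaw 104 (319, 188) [562.1 -83.6] [65.5 33.4] -2.9 [34.4 37.1 42.3]
side fencejaw 116 (317, 213) [560.4  61.9] [100.  56.] 26.7 [34.3 36.9 40.1]
```

Emit:
play_rows(
  steps=[
    {"dx": -0.4, "dy": -1.2, "dz": -30, "turn": 0, "claw": 0.1},
    {"dx": -0.4, "dy": -1.2, "dz": -50, "turn": 0, "claw": 0.1},
    {"dx": -0.4, "dy": -1.2, "dz": -60, "turn": 0, "claw": 0.1},
    {"dx": -0.4, "dy": -1.2, "dz": -65, "turn": 0, "claw": 0.1},
    {"dx": -0.4, "dy": -1.2, "dz": -68, "turn": 0, "claw": 0.1},
    {"dx": -0.4, "dy": -1.2, "dz": -68.4, "turn": 0, "claw": 0.1},
    {"dx": -0.4, "dy": -1.2, "dz": -68.4, "turn": 0, "claw": 0.1},
    {"dx": -0.4, "dy": -1.2, "dz": -68.4, "turn": 0, "claw": 0.1},
    {"dx": -0.4, "dy": -1.2, "dz": -68.4, "turn": 0, "claw": 0.4},
    {"dx": -0.4, "dy": -1.2, "dz": -68.4, "turn": 0, "claw": 0.4},
    {"dx": -0.4, "dy": -1.2, "dz": -68.4, "turn": 0, "claw": 0.4},
    {"dx": -0.4, "dy": -1.2, "dz": -68.4, "turn": 0, "claw": 0.4},
  ],
)

```text
time: 12.88
tcp_pos: [0.5967, -0.0032, 0.0501]
eef_rot: [0.0, 0.702, 0.712, 0.0]
ft_force: [-0.3, -0.0, 1.0]
width: 0.398
```

Emit:
play_rows(
  steps=[
    {"dx": 0, "dy": 0, "dz": 35, "turn": 0, "claw": 0.4},
    {"dx": 0, "dy": 0, "dz": 70, "turn": 0, "claw": 0.5},
    {"dx": 0, "dy": -10, "dz": 110, "turn": 0, "claw": 0.5},
    {"dx": -30, "dy": -45, "dz": 150, "turn": 0, "claw": 0.5},
    {"dx": -36, "dy": -69, "dz": 180, "turn": 0, "claw": 0.5},
    {"dx": -36, "dy": -69, "dz": 180, "turn": 0, "claw": 0.5},
    {"dx": -36, "dy": -69, "dz": 180, "turn": 0, "claw": 0.5},
    {"dx": -36, "dy": -69, "dz": 180, "turn": 0, "claw": 0.5},
  ],
)

```text
time: 13.55
tcp_pos: [0.5606, -0.0722, 0.2296]
eef_rot: [0.0, 0.703, 0.711, 0.0]
ft_force: [0.1, 0.9, 0.1]
width: 0.5
```

```bash
python3 lk.py j .031 .04
```

```text
[ 0.5601 -0.0709  0.2276] [-1.700e-03  7.021e-01  7.120e-01 -7.000e-04] [ 0.003  0.002 -0.005 -0.004  0.004 -0.005]
wrist slat 2631 (288, 111) [527.4  -2.4] [109.3  22. ] -89.0 [34.5 35.8 37. ]
wrist slat 2405 (358, 115) [595.5  -2.4] [109.1  22.2] -89.2 [34.5 35.8 37. ]
wrist bearer 733 (324, 78) [561.1  32.5] [45.9 13.7] 0.5 [22.4 23.8 25.2]
wrist bearer 582 (323, 150) [562.1 -37.3] [45.8 12.6] 0.9 [22.6 23.8 25. ]
wrist fencejaw 1336 (337, 44) [566.8  60.7] [96.6 12.5] 0.5 [36.4 37.7 39. ]
wrist fencejaw 1209 (323, 190) [561.7 -77.4] [109.6  12.5] 0.5 [35.1 36.2 37.4]
wrist fencejaw 174 (322, 205) [561.8 -92.5] [67.7  1.5] 1.0 [34.4 38.7 42.9]
wrist wing 468 (322, 238) [ 561.8 -113.8] [37.  10.3] -41.2 [74.7 81.  82.4]
scene slat 193 (310, 210) [530.4  -1.3] [108.9  27.8] -88.5 [31.9 34.7 37.2]
scene slat 218 (311, 224) [598.4  -1.3] [108.5  26.5] 89.8 [32.2 34.9 37.4]
scene fencejaw 94 (332, 216) [563.9  61.1] [109.4  13.5] 2.3 [35.1 36.7 39. ]
scene fencejaw 73 (286, 219) [567.  -75.1] [105.   11.5] -0.7 [34.3 35.7 37.9]
scene wing 45 (272, 207) [ 563.6 -112.7] [40.6 13.2] -39.7 [74.8 79.2 82.1]
side slat 130 (305, 202) [596.5  -3.4] [107.1  22.4] -89.5 [33.2 35.5 38.3]
side slat 131 (327, 203) [528.3  -1.2] [107.4  21.9] -89.0 [33.6 36.  38. ]
side fencejaw 128 (318, 189) [563.5 -85. ] [108.5  37.3] 3.4 [34.3 36.8 41.6]
side fencejaw 120 (316, 213) [561.3  60.2] [106.5  27.2] 0.3 [34.6 37.  40. ]
```

View pics/j.png

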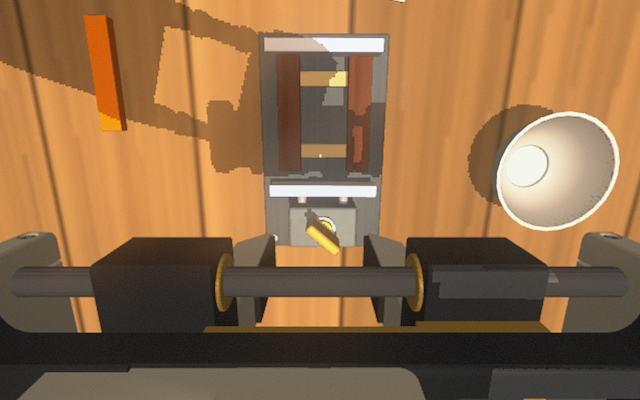

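View j: both lower slats are flush, spaced 68.1 mm (68 wanted) with both at y≈-2.4 (wanted ≈-2.2±0.4). Next is the third slat.

Emit:
play_rows(
  steps=[
    {"dx": -34.5, "dy": 447, "dz": -130, "turn": -1.54, "claw": 0.5},
    {"dx": -34.5, "dy": 447, "dz": -130, "turn": -1.54, "claw": 0.5},
    {"dx": -34.5, "dy": 447, "dz": -130, "turn": -1.54, "claw": 0.5},
    {"dx": -34.5, "dy": 447, "dz": -130, "turn": -1.54, "claw": 0.5},
    {"dx": -34.5, "dy": 447, "dz": -130, "turn": -1.54, "claw": 0.5},
    {"dx": -34.5, "dy": 447, "dz": -130, "turn": -1.54, "claw": 0.5},
    {"dx": -34.5, "dy": 447, "dz": -130, "turn": -1.54, "claw": 0.5},
    {"dx": -34.5, "dy": 447, "dz": -130, "turn": -1.54, "claw": 0.5},
    {"dx": -34.5, "dy": 447, "dz": -130, "turn": -1.54, "claw": 0.5},
    {"dx": -34.5, "dy": 447, "dz": -130, "turn": -1.54, "claw": 0.5},
    {"dx": -34.5, "dy": 447, "dz": -130, "turn": -1.54, "claw": 0.5},
    {"dx": -34.5, "dy": 447, "dz": -130, "turn": -1.54, "claw": 0.5},
    {"dx": -34.5, "dy": 447, "dz": -130, "turn": -1.54, "claw": 0.5},
    {"dx": -34.5, "dy": 447, "dz": -130, "turn": -1.54, "claw": 0.5},
    {"dx": -34.5, "dy": 447, "dz": -130, "turn": -1.54, "claw": 0.5},
    {"dx": -34.5, "dy": 447, "dz": -150, "turn": -1.54, "claw": 0.5},
    {"dx": -34.5, "dy": 447, "dz": -150, "turn": -1.54, "claw": 0.5},
  ],
)

```text
time: 15.12
tcp_pos: [0.5246, 0.3732, 0.0768]
eef_rot: [0.001, 1.0, 0.023, -0.002]
ft_force: [-1.9, -0.3, -0.4]
width: 0.501
```

Emit:
play_rows(
  steps=[
    {"dx": 0, "dy": 0, "dz": -30, "turn": 0, "claw": 0.5},
    {"dx": 0, "dy": 0, "dz": -45, "turn": 0, "claw": 0.5},
    {"dx": 0, "dy": 0, "dz": -50, "turn": 0, "claw": 0.5},
    {"dx": 0, "dy": 0, "dz": -51.5, "turn": 0, "claw": 0.5},
    {"dx": 0, "dy": 0, "dz": -51.5, "turn": 0, "claw": 0.5},
    {"dx": 0, "dy": 0, "dz": -51.5, "turn": 0, "claw": 0.1},
    {"dx": 0, "dy": 0, "dz": -51.5, "turn": 0, "claw": 0.1},
    {"dx": 0, "dy": 0, "dz": -51.5, "turn": 0, "claw": 0.1},
    {"dx": 0, "dy": 0, "dz": -51.5, "turn": 0, "claw": 0.1},
    {"dx": 0, "dy": 0, "dz": -51.5, "turn": 0, "claw": 0.1},
    {"dx": 0, "dy": 0, "dz": -51.5, "turn": 0, "claw": 0.1},
  ],
)

```text
time: 16.03
tcp_pos: [0.5263, 0.375, 0.0291]
eef_rot: [-0.0, 1.0, 0.022, 0.0]
ft_force: [-0.7, 0.3, 3.9]
width: 0.236
```

Emit:
play_rows(
  steps=[
    {"dx": 0, "dy": 0, "dz": 35, "turn": 0, "claw": 0.1},
    {"dx": 0, "dy": 0, "dz": 75, "turn": 0, "claw": 0.1},
    {"dx": 36.8, "dy": -378.2, "dz": 90, "turn": -0.033, "claw": 0.1},
    {"dx": 36.8, "dy": -378.2, "dz": 90, "turn": -0.033, "claw": 0.1},
    {"dx": 36.8, "dy": -378.2, "dz": 90, "turn": -0.033, "claw": 0.1},
    {"dx": 36.8, "dy": -378.2, "dz": 90, "turn": -0.033, "claw": 0.1},
    {"dx": 36.8, "dy": -378.2, "dz": 90, "turn": -0.033, "claw": 0.1},
    {"dx": 36.8, "dy": -378.2, "dz": 90, "turn": -0.033, "claw": 0.1},
    {"dx": 36.8, "dy": -378.2, "dz": 90, "turn": -0.033, "claw": 0.1},
    {"dx": 36.8, "dy": -378.2, "dz": 90, "turn": -0.033, "claw": 0.1},
    {"dx": 36.8, "dy": -378.2, "dz": 90, "turn": -0.033, "claw": 0.1},
    {"dx": 36.8, "dy": -378.2, "dz": 90, "turn": -0.033, "claw": 0.1},
    {"dx": 36.8, "dy": -378.2, "dz": 90, "turn": -0.033, "claw": 0.1},
    {"dx": 36.8, "dy": -378.2, "dz": 90, "turn": -0.033, "claw": 0.1},
    {"dx": 36.8, "dy": -378.2, "dz": 90, "turn": -0.033, "claw": 0.1},
  ],
)

```text
time: 17.28
tcp_pos: [0.5625, -0.002, 0.1181]
eef_rot: [-0.0, 1.0, 0.006, -0.0]
ft_force: [0.2, -0.0, 0.0]
width: 0.24
```

```bash
python3 lk.py k .095 .12
```

```text
[ 0.5627 -0.0018  0.1183] [-0.0e+00  1.0e+00  6.6e-03 -2.0e-04] [-0.003 -0.001 -0.002  0.    -0.001 -0.002]
wrist slat 5567 (318, 205) [587.3  -1.8] [59.5 25.5] 0.6 [102.9 103.9 105. ]
wrist slat 1213 (319, 311) [531.3  -2.5] [21.9 18.4] -89.6 [103.1 104.  104.9]
wrist bearer 975 (272, 210) [561.6  32.3] [41.5 13.7] 0.6 [22.7 23.8 24.9]
wrist bearer 976 (367, 210) [562.9 -37.7] [41.1 13.9] 0.3 [22.6 23.8 24.8]
wrist fencejaw 1862 (228, 186) [580.8  60.5] [70.1 12.6] 0.7 [36.2 37.7 38.8]
wrist fencejaw 1776 (429, 186) [582.7 -77.2] [69.1 12.7] 0.7 [35.  36.2 37.4]
wrist fencejaw 512 (460, 193) [ 582.8 -101. ] [64.3 31. ] -39.0 [34.6 38.9 42.7]
wrist wing 1494 (514, 238) [ 563.9 -114.3] [36.6 11.4] -40.0 [74.2 80.8 82.5]
scene slat 195 (311, 200) [563.5  -1. ] [113.8  22.1] 0.7 [ 99.1 102.7 105.3]
scene fencejaw 96 (332, 216) [563.6  60. ] [107.4  15.5] 2.2 [34.4 37.  39.4]
scene fencejaw 78 (285, 219) [566.2 -75.3] [107.   11.5] -0.5 [34.3 35.9 38.1]
scene wing 47 (272, 207) [ 564.6 -112.2] [39.7 10.8] -38.4 [74.6 79.4 83.8]
side slat 81 (305, 184) [595.1   1.7] [42.5 29.1] -9.1 [ 96.5 102.1 106. ]
side slat 89 (327, 184) [530.2  -1. ] [42.3 30.7] 1.7 [ 96.4 102.5 106.1]
side fencejaw 89 (318, 190) [563.3 -78.5] [108.1  26.8] 4.0 [34.2 35.8 39. ]
side fencejaw 128 (316, 212) [564.   44.4] [105.6  66.8] 9.3 [34.5 37.1 39.7]
```

Emit:
play_rows(
  steps=[
    {"dx": 0, "dy": -0.4, "dz": -25, "turn": 0, "claw": 0.1},
    {"dx": 0, "dy": -0.4, "dz": -42, "turn": 0, "claw": 0.1},
    {"dx": 0, "dy": -0.4, "dz": -50, "turn": 0, "claw": 0.1},
    {"dx": 0, "dy": -0.4, "dz": -54, "turn": 0, "claw": 0.1},
    {"dx": 0, "dy": -0.4, "dz": -55.6, "turn": 0, "claw": 0.1},
    {"dx": 0, "dy": -0.4, "dz": -55.6, "turn": 0, "claw": 0.1},
    {"dx": 0, "dy": -0.4, "dz": -55.6, "turn": 0, "claw": 0.1},
    {"dx": 0, "dy": -0.4, "dz": -55.6, "turn": 0, "claw": 0.1},
  ],
)

```text
time: 18.1
tcp_pos: [0.5634, -0.0038, 0.0636]
eef_rot: [0.0, 1.0, 0.005, 0.001]
ft_force: [-0.5, -0.8, -0.1]
width: 0.236
```

Emit:
play_rows(
  steps=[
    {"dx": 0, "dy": 0, "dz": -0.7, "turn": 0, "claw": 0.1},
    {"dx": 0, "dy": 0, "dz": -0.7, "turn": 0, "claw": 0.1},
    {"dx": 0, "dy": 0, "dz": -0.7, "turn": 0, "claw": 0.1},
    {"dx": 0, "dy": 0, "dz": -0.7, "turn": 0, "claw": 0.1},
  ],
)

```text
time: 18.43
tcp_pos: [0.5629, -0.0038, 0.0622]
eef_rot: [0.0, 1.0, 0.005, 0.0]
ft_force: [-1.0, -0.7, -0.5]
width: 0.24
```

```bash
python3 lk.py l .042 .052|grep -v fence; python3 -c "
from h import *
print(read_state()['tcp_pos'],read_state()['ft_force'])"
```

```text
[ 0.5628 -0.0038  0.0621] [0.     1.     0.0054 0.    ] [ 0.001 -0.001 -0.001  0.001  0.001 -0.001]
wrist slat 5498 (318, 205) [587.6  -4.1] [59.4 25.7] 0.1 [46.8 47.8 48.9]
wrist slat 122 (532, 252) [ 568.2 -109.1] [16.4  5.9] -43.0 [49.2 50.9 51.9]
wrist slat 1213 (319, 311) [531.7  -4.4] [21.9 18.8] -88.3 [46.9 47.9 48.8]
wrist bearer 712 (254, 221) [572.6  32.5] [18.  13.9] 1.1 [22.8 23.8 24.9]
wrist bearer 708 (378, 221) [573.5 -37.7] [17.8 13.8] 0.9 [22.8 23.9 24.8]
wrist wing 600 (554, 309) [ 553.8 -102.5] [14.   6.8] -5.0 [74.  79.  81.8]
scene slat 183 (310, 215) [562.9  -3.9] [113.6  24.1] 0.5 [43.8 47.  49.4]
scene wing 45 (272, 207) [ 564.9 -112.6] [39.1 12.3] -41.8 [73.8 79.3 82. ]
side slat 67 (305, 199) [ 5.966e+02 -1.000e-01] [42.5 29.1] 2.7 [43.8 47.2 50.1]
side slat 81 (327, 199) [530.   -2.2] [42.8 32.1] 2.8 [43.4 47.6 50.2]
[ 0.5628297  -0.00382297  0.06205911] [0.58438303 0.56372708 0.4767553 ]
```

Emit:
play_rows(
  steps=[
    {"dx": 0, "dy": 0, "dz": 2, "turn": 0, "claw": 0.1},
    {"dx": 0, "dy": 1.6, "dz": 2, "turn": 0, "claw": 0.1},
    {"dx": 0, "dy": 1.6, "dz": 2, "turn": 0, "claw": 0.1},
    {"dx": 0, "dy": 1.6, "dz": 2, "turn": 0, "claw": 0.1},
    {"dx": 0, "dy": 1.6, "dz": 0.3, "turn": 0, "claw": 0.1},
    {"dx": 0, "dy": 1.6, "dz": 0.3, "turn": 0, "claw": 0.1},
    {"dx": 0, "dy": 1.6, "dz": 0.3, "turn": 0, "claw": 0.1},
    {"dx": 0, "dy": 1.6, "dz": 0.3, "turn": 0, "claw": 0.1},
  ],
)

```text
time: 19.25
tcp_pos: [0.5628, -0.0022, 0.0622]
eef_rot: [0.0, 1.0, 0.005, -0.0]
ft_force: [-0.7, -0.9, -1.3]
width: 0.236
```

```bash
python3 lk.py m .042 .052|grep -v -e fence -e wing
```

```text
[ 0.5628 -0.0022  0.0623] [ 0.      1.      0.0054 -0.    ] [ 0.001 -0.001  0.001 -0.001  0.001 -0.   ]
wrist slat 5502 (318, 205) [587.4  -2. ] [59.9 25.8] 1.6 [47.  48.  49.1]
wrist slat 122 (534, 252) [ 568.  -108.6] [16.1  4.9] -40.7 [49.5 51.  51.9]
wrist slat 1211 (319, 311) [531.5  -2.8] [22.  18.4] -88.7 [47.1 48.1 49.1]
wrist bearer 710 (257, 221) [572.4  32.4] [18.  13.6] 0.8 [22.9 23.8 24.8]
wrist bearer 703 (381, 221) [573.4 -37.8] [17.8 13.9] 0.6 [22.8 23.8 24.8]
scene slat 178 (311, 214) [564.6  -1.5] [112.5  22.6] 0.6 [43.7 46.9 49.3]
side slat 65 (305, 199) [596.7   2.3] [39.8 24.4] -4.5 [42.6 47.5 50.3]
side slat 78 (327, 200) [529.8  -1.1] [42.7 28.1] 3.0 [42.5 47.3 50.4]
```

Re-measured with the slat still held: centre y≈-2.5 against the clamp's -2.7, and x is centred. I'll release it and go over the thumbscrew.

Emit:
play_rows(
  steps=[
    {"dx": 0, "dy": 0, "dz": 0, "turn": 0, "claw": 0.4},
    {"dx": 0, "dy": 0, "dz": 0, "turn": 0, "claw": 0.4},
    {"dx": 0, "dy": 0, "dz": 0, "turn": 0, "claw": 0.4},
    {"dx": 0, "dy": 0, "dz": 0, "turn": 0, "claw": 0.4},
    {"dx": 0, "dy": 0, "dz": 25, "turn": 0, "claw": 0.4},
    {"dx": 0, "dy": 0, "dz": 60, "turn": 0, "claw": 0.4},
    {"dx": 0, "dy": 0, "dz": 100, "turn": 0, "claw": 0.4},
    {"dx": -80, "dy": -30, "dz": 140, "turn": 0, "claw": 0.4},
    {"dx": -80, "dy": -30, "dz": 165, "turn": 0, "claw": 0.4},
    {"dx": -80, "dy": -30, "dz": 165, "turn": 0, "claw": 0.4},
    {"dx": -80, "dy": -30, "dz": 165, "turn": 0, "claw": 0.4},
    {"dx": -80, "dy": -30, "dz": 165, "turn": 0, "claw": 0.4},
  ],
)

```text
time: 20.4
tcp_pos: [0.483, -0.0325, 0.2286]
eef_rot: [0.0, 1.0, 0.005, 0.002]
ft_force: [0.4, -0.8, 0.2]
width: 0.402
```

```bash
python3 lk.py n .031 .052;  python3 -c "
from h import *
p=load('n','wrist')[0]; cv2.imwrite('pics/n2.png',cv2.resize(p[80:240,180:480],None,fx=2.6,fy=2.6))"
```

```text
[ 0.483  -0.0319  0.2262] [-2.0e-04  1.0e+00  5.5e-03 -8.0e-04] [ 0.002  0.011 -0.001 -0.002  0.004 -0.002]
wrist slat 7146 (289, 98) [562.5  -2.5] [109.6 108.9] 89.5 [34.8 36.6 48.6]
wrist bearer 699 (255, 102) [561.4  32.6] [45.  14.1] 0.7 [22.2 23.7 25. ]
wrist bearer 676 (325, 102) [562.7 -37.4] [45.7 13.7] 0.6 [22.6 23.8 25.1]
wrist fencejaw 1609 (223, 99) [560.8  60.4] [109.8  13.9] 1.6 [36.  37.7 39. ]
wrist fencejaw 1511 (367, 100) [562.2 -77.3] [109.5  12.3] 0.7 [34.9 36.2 37.4]
wrist fencejaw 149 (383, 101) [562.7 -92.6] [67.7  1.3] 0.5 [34.7 39.1 42.8]
wrist wing 629 (418, 101) [ 562.8 -114.2] [38.  10.3] -41.2 [75.9 81.2 82.6]
scene slat 525 (311, 217) [563.7  -1.5] [115.2 108.7] 0.2 [32.3 36.  48.6]
scene fencejaw 97 (332, 216) [562.9  61.7] [109.1  12. ] 0.5 [34.9 37.2 39.7]
scene fencejaw 76 (286, 219) [563.1 -75.1] [112.5  11.5] -0.8 [34.1 35.5 37.8]
scene wing 47 (272, 207) [ 564.  -113.3] [37.6 11.1] -40.8 [73.7 79.  82.5]
side slat 404 (316, 201) [5.625e+02 4.000e-01] [111.3 109.4] 86.2 [34.  40.3 49.6]
side fencejaw 131 (318, 188) [564.2 -86.3] [107.9  44.9] 5.4 [34.5 37.1 42.1]
side fencejaw 114 (315, 213) [561.   61.6] [106.8  23.1] -4.0 [34.5 37.3 39.5]
```

View pics/n2.png

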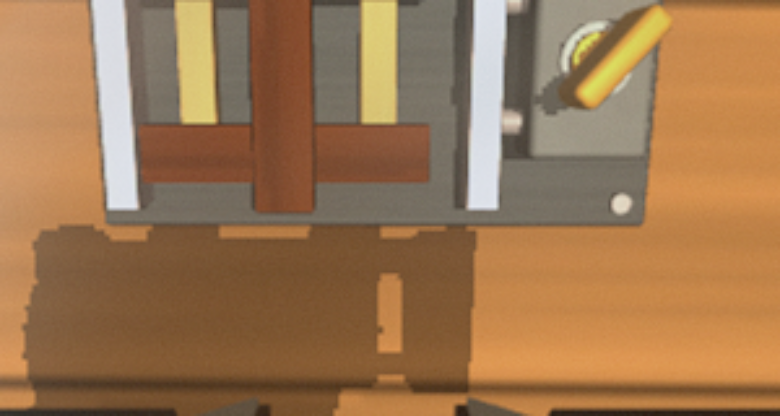

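View n2 shows the top slat across the middle of the two lower slats, with everything clear of the fence and jaw. Now for the screw: the wing is at -41.5° (θ≈0.735), so a tool yaw of 2.417 leaves room for the whole turn.

Emit:
play_rows(
  steps=[
    {"dx": 80.5, "dy": -81.8, "dz": -90, "turn": 2.406, "claw": 0.4},
    {"dx": 80.5, "dy": -81.8, "dz": -90, "turn": 2.406, "claw": 0.4},
    {"dx": 80.5, "dy": -81.8, "dz": -90, "turn": 2.406, "claw": 0.4},
    {"dx": 80.5, "dy": -81.8, "dz": -90, "turn": 2.406, "claw": 0.4},
    {"dx": 80.5, "dy": -81.8, "dz": -90, "turn": 2.406, "claw": 0.4},
    {"dx": 80.5, "dy": -81.8, "dz": -90, "turn": 2.406, "claw": 0.4},
    {"dx": 80.5, "dy": -81.8, "dz": -90, "turn": 2.406, "claw": 0.4},
    {"dx": 80.5, "dy": -81.8, "dz": -90, "turn": 2.406, "claw": 0.4},
    {"dx": 80.5, "dy": -81.8, "dz": -90, "turn": 2.406, "claw": 0.4},
    {"dx": 80.5, "dy": -81.8, "dz": -90, "turn": 2.406, "claw": 0.4},
    {"dx": 80.5, "dy": -81.8, "dz": -90, "turn": 2.406, "claw": 0.4},
    {"dx": 80.5, "dy": -81.8, "dz": -90, "turn": 2.406, "claw": 0.4},
    {"dx": 80.5, "dy": -81.8, "dz": -90, "turn": 2.406, "claw": 0.4},
    {"dx": 80.5, "dy": -81.8, "dz": -90, "turn": 2.406, "claw": 0.4},
    {"dx": 80.5, "dy": -81.8, "dz": -90, "turn": 2.406, "claw": 0.4},
    {"dx": 80.5, "dy": -81.8, "dz": -90, "turn": 2.406, "claw": 0.4},
    {"dx": 80.5, "dy": -81.8, "dz": -90, "turn": 2.406, "claw": 0.4},
    {"dx": 80.5, "dy": -81.8, "dz": -90, "turn": 2.406, "claw": 0.4},
    {"dx": 80.5, "dy": -81.8, "dz": -90, "turn": 2.406, "claw": 0.4},
    {"dx": 80.5, "dy": -81.8, "dz": -90, "turn": 2.406, "claw": 0.4},
  ],
)

```text
time: 22.22
tcp_pos: [0.5634, -0.1134, 0.1353]
eef_rot: [-0.001, 0.351, 0.936, 0.0]
ft_force: [-0.3, 0.4, 0.3]
width: 0.401
```

Emit:
play_rows(
  steps=[
    {"dx": 0, "dy": 0, "dz": 0, "turn": 0, "claw": 0.4},
    {"dx": 0, "dy": 0, "dz": 0, "turn": 0, "claw": 0.4},
    {"dx": 0, "dy": 0, "dz": 0, "turn": 0, "claw": 0.4},
  ],
)

```text
time: 22.47
tcp_pos: [0.5633, -0.1137, 0.1364]
eef_rot: [-0.001, 0.355, 0.935, 0.0]
ft_force: [-0.4, -0.5, 0.9]
width: 0.401
```

Emit:
play_rows(
  newtons=20,
  steps=[
    {"dx": 0, "dy": 0, "dz": -25, "turn": 0, "claw": 0.4},
    {"dx": 0, "dy": 0, "dz": -45, "turn": 0, "claw": 0.4},
    {"dx": 0, "dy": 0, "dz": -54, "turn": 0, "claw": 0.4},
    {"dx": 0, "dy": 0, "dz": -58, "turn": 0, "claw": 0.4},
    {"dx": 0, "dy": 0, "dz": -59, "turn": 0, "claw": 0.4},
    {"dx": 0, "dy": 0, "dz": -59, "turn": 0, "claw": 0.4},
    {"dx": 0, "dy": 0, "dz": -59, "turn": 0, "claw": 0.02},
    {"dx": 0, "dy": 0, "dz": -59, "turn": 0, "claw": 0.02},
    {"dx": 0, "dy": 0, "dz": -59, "turn": 0, "claw": 0.02},
    {"dx": 0, "dy": 0, "dz": -59, "turn": 0, "claw": 0.02},
    {"dx": 0, "dy": 0, "dz": -59, "turn": 0, "claw": 0.02},
    {"dx": 0, "dy": 0, "dz": -59, "turn": 0, "claw": 0.02},
    {"dx": 0, "dy": 0, "dz": -59, "turn": 0, "claw": 0.02},
  ],
)

```text
time: 23.55
tcp_pos: [0.5634, -0.1141, 0.0788]
eef_rot: [0.0, 0.355, 0.935, -0.0]
ft_force: [-0.9, -0.4, 4.1]
width: 0.105
```

```bash
python3 -c "
from h import *
s=read_state()
print({k:np.round(v,4) for k,v in s.items() if k!='effort'})"
```

```text
{'time': np.float64(23.55), 'joint_positions': array([-3.3310e-01,  6.1280e-01,  1.5913e+00, -1.0000e-04,  9.3690e-01,
       -1.1790e+00]), 'qvel': array([ 0.0006,  0.0002,  0.0003, -0.0002, -0.0019, -0.001 ]), 'tcp_pos': array([ 0.5634, -0.1141,  0.0788]), 'eef_rot': array([ 3.000e-04,  3.546e-01,  9.350e-01, -0.000e+00]), 'ft_force': array([-0.876, -0.41 ,  4.112]), 'torque': array([ 0.0333,  0.0559, -0.0091]), 'width': np.float64(0.1054)}
```

Emit:
play_rows(
  newtons=30,
  steps=[
    {"dx": 0, "dy": 0, "dz": 0, "turn": -0.05, "claw": 0.02},
    {"dx": 0, "dy": 0, "dz": 0, "turn": -0.15, "claw": 0.02},
    {"dx": 0, "dy": 0, "dz": 0, "turn": -0.25, "claw": 0.02},
    {"dx": 0, "dy": 0, "dz": 0, "turn": -0.35, "claw": 0.02},
    {"dx": 0, "dy": 0, "dz": 0, "turn": -0.45, "claw": 0.02},
    {"dx": 0, "dy": 0, "dz": 0, "turn": -0.55, "claw": 0.02},
    {"dx": 0, "dy": 0, "dz": 0, "turn": -0.65, "claw": 0.02},
    {"dx": 0, "dy": 0, "dz": 0, "turn": -0.75, "claw": 0.02},
    {"dx": 0, "dy": 0, "dz": 0, "turn": -0.85, "claw": 0.02},
    {"dx": 0, "dy": 0, "dz": 0, "turn": -0.95, "claw": 0.02},
    {"dx": 0, "dy": 0, "dz": 0, "turn": -1.05, "claw": 0.02},
    {"dx": 0, "dy": 0, "dz": 0, "turn": -1.15, "claw": 0.02},
    {"dx": 0, "dy": 0, "dz": 0, "turn": -1.25, "claw": 0.02},
    {"dx": 0, "dy": 0, "dz": 0, "turn": -1.35, "claw": 0.02},
    {"dx": 0, "dy": 0, "dz": 0, "turn": -1.45, "claw": 0.02},
    {"dx": 0, "dy": 0, "dz": 0, "turn": -1.55, "claw": 0.02},
    {"dx": 0, "dy": 0, "dz": 0, "turn": -1.65, "claw": 0.02},
    {"dx": 0, "dy": 0, "dz": 0, "turn": -1.72, "claw": 0.02},
    {"dx": 0, "dy": 0, "dz": 0, "turn": -1.75, "claw": 0.02},
    {"dx": 0, "dy": 0, "dz": 0, "turn": -1.75, "claw": 0.02},
  ],
)

```text
time: 25.22
tcp_pos: [0.5637, -0.1142, 0.0788]
eef_rot: [0.0, 0.945, 0.327, 0.0]
ft_force: [0.4, -0.7, 2.8]
width: 0.107
```

```bash
python3 lk.py o .031 .052 | grep -v -e bearer;python3 -c "
from h import *
s=read_state()
print({k:np.round(v,4) for k,v in s.items() if k!='effort'})"
```

```text
[ 0.5638 -0.1142  0.0788] [5.000e-04 9.448e-01 3.277e-01 5.000e-04] [ 0.001  0.001  0.001  0.001 -0.001  0.001]
wrist slat 19766 (149, 115) [561.7  -3.5] [110.1 107.9] -0.1 [34.9 46.3 48.7]
wrist fencejaw 4133 (32, 59) [545.8  59.5] [81.  14.8] 2.0 [34.8 37.7 38.9]
wrist fencejaw 3520 (261, 171) [569.2 -65.2] [95.4 12. ] 0.5 [35.2 36.3 37.4]
wrist fencejaw 330 (324, 197) [ 581.8 -100.8] [64.5 30.4] -38.5 [34.5 39.1 42.8]
wrist wing 1076 (319, 249) [ 571.  -107.7] [17.  16.2] -7.2 [74.5 81.  83. ]
wrist wing 260 (318, 303) [ 551.4 -123.3] [10.2  7.4] -58.5 [79.5 81.5 82.5]
scene slat 517 (310, 217) [562.8  -1.6] [117.2 108.3] 0.3 [32.3 36.  48.7]
scene fencejaw 97 (332, 216) [565.1  61.4] [113.3  13.7] 2.5 [34.4 36.7 39.5]
scene fencejaw 68 (290, 219) [565.  -64.4] [104.1  11.6] 0.9 [34.5 36.1 38.5]
scene fencejaw 45 (273, 225) [ 598.2 -112.8] [40.6  7.3] -86.9 [34.7 39.6 42.7]
scene wing 62 (272, 209) [ 572.1 -110. ] [47.  23.9] -68.2 [74.2 79.3 84.1]
side slat 397 (316, 201) [562.4  -3.6] [112.5 109.5] 87.9 [34.  40.1 49.5]
side fencejaw 55 (319, 187) [563.  -94.4] [68.1 13.7] 2.2 [34.7 38.9 42.8]
side fencejaw 86 (319, 192) [561.9 -58.5] [107.8  24.4] 3.1 [34.5 36.  38.8]
side fencejaw 112 (315, 213) [561.5  61.7] [107.7  21.2] -3.3 [34.5 37.2 40.4]
side wing 53 (318, 174) [ 564.9 -103.6] [45.7 22. ] -30.2 [73.7 79.  83.7]
{'time': np.float64(25.3667), 'joint_positions': array([-3.330e-01,  6.130e-01,  1.591e+00, -1.000e-04,  9.362e-01,
        5.700e-01]), 'qvel': array([ 0.0008,  0.0014,  0.0014,  0.0006, -0.001 ,  0.0011]), 'tcp_pos': array([ 0.5638, -0.1142,  0.0788]), 'eef_rot': array([5.000e-04, 9.448e-01, 3.277e-01, 5.000e-04]), 'ft_force': array([ 0.3548, -0.7599,  4.414 ]), 'torque': array([-0.1679, -0.0616, -0.0533]), 'width': np.float64(0.1066)}
```

Emit:
play_rows(
  steps=[
    {"dx": 0, "dy": 0, "dz": 0, "turn": -0.05, "claw": 0.02},
    {"dx": 0, "dy": 0, "dz": 0, "turn": -0.08, "claw": 0.02},
    {"dx": 0, "dy": 0, "dz": 0, "turn": -0.11, "claw": 0.02},
    {"dx": 0, "dy": 0, "dz": 0, "turn": -0.14, "claw": 0.02},
    {"dx": 0, "dy": 0, "dz": 0, "turn": -0.14, "claw": 0.02},
  ],
)

```text
time: 25.78
tcp_pos: [0.5638, -0.1142, 0.0788]
eef_rot: [0.001, 0.965, 0.261, 0.0]
ft_force: [0.5, -1.4, 5.2]
width: 0.103
```

```bash
cat > st.py <<'E'
from h import *
s=read_state(); q=s["eef_rot"]
print(s["time"],s["tcp_pos"].round(4),"yaw",round(2*np.arctan2(q[2],q[1]),4),s["ft_force"].round(2),s["torque"].round(3),s["width"])
E
python3 st.py
```

```text
25.7833 [ 0.5638 -0.1142  0.0788] yaw 0.5275 [ 0.47 -1.36  5.23] [-0.161 -0.095  0.426] 0.10338464227655349
```

Wrist moment jumped from about 0.05 to 0.43 N m at yaw 0.53, near the predicted stop at 0.55. I'll check the jaw before backing off.

```bash
python3 lk.py q .031 .052 | grep -v -e bearer -e wing; python3 st.py
```

```text
[ 0.5638 -0.1142  0.0788] [5.000e-04 9.652e-01 2.614e-01 5.000e-04] [ 0.    -0.001 -0.001  0.001 -0.001 -0.001]
wrist slat 19128 (135, 137) [561.7  -3.7] [110.3 109.3] 0.3 [34.8 46.2 48.7]
wrist fencejaw 4873 (27, 76) [556.1  59.6] [101.  15.] 1.5 [34.9 37.7 38.9]
wrist fencejaw 3178 (255, 172) [574.3 -64.2] [85.3 12.6] 0.7 [35.2 36.3 37.4]
wrist fencejaw 308 (329, 192) [ 583.7 -101.6] [62.1 29.4] -40.6 [34.6 39.4 42.8]
scene slat 520 (310, 217) [562.7  -1.8] [115.2 108. ] 0.2 [32.1 36.5 48.8]
scene fencejaw 97 (332, 215) [562.7  60.2] [106.1  14.1] 0.5 [34.7 36.9 39.4]
scene fencejaw 74 (290, 218) [565.2 -63.4] [101.7  11.7] 1.7 [34.2 35.7 38.7]
scene fencejaw 40 (273, 225) [ 597.  -112.8] [40.6  9. ] -88.9 [34.8 39.6 42.7]
side slat 400 (316, 201) [563.3  -1.1] [109.9 108.3] 2.0 [34.4 40.7 49.4]
side fencejaw 55 (318, 187) [562.4 -94.5] [66.8 21.3] -12.1 [34.5 38.4 42.6]
side fencejaw 90 (318, 192) [562.9 -60.2] [108.4  29. ] -6.4 [34.3 36.  39. ]
side fencejaw 113 (316, 213) [561.2  61.9] [106.8  19.4] -0.8 [34.7 37.4 40.7]
25.9333 [ 0.5638 -0.1142  0.0788] yaw 0.529 [ 1.71 -0.97  5.14] [-0.206 -0.15   0.413] 0.10884314451740346
```

Emit:
play_rows(
  steps=[
    {"dx": 0, "dy": 0, "dz": 0, "turn": 0.05, "claw": 0.02},
    {"dx": 0, "dy": 0, "dz": 0, "turn": 0.15, "claw": 0.02},
    {"dx": 0, "dy": 0, "dz": 0, "turn": 0.25, "claw": 0.02},
    {"dx": 0, "dy": 0, "dz": 0, "turn": 0.35, "claw": 0.02},
    {"dx": 0, "dy": 0, "dz": 0, "turn": 0.45, "claw": 0.02},
    {"dx": 0, "dy": 0, "dz": 0, "turn": 0.55, "claw": 0.02},
    {"dx": 0, "dy": 0, "dz": 0, "turn": 0.65, "claw": 0.02},
    {"dx": 0, "dy": 0, "dz": 0, "turn": 0.75, "claw": 0.02},
    {"dx": 0, "dy": 0, "dz": 0, "turn": 0.85, "claw": 0.02},
    {"dx": 0, "dy": 0, "dz": 0, "turn": 0.95, "claw": 0.02},
    {"dx": 0, "dy": 0, "dz": 0, "turn": 1.05, "claw": 0.02},
    {"dx": 0, "dy": 0, "dz": 0, "turn": 1.15, "claw": 0.02},
    {"dx": 0, "dy": 0, "dz": 0, "turn": 1.25, "claw": 0.02},
    {"dx": 0, "dy": 0, "dz": 0, "turn": 1.35, "claw": 0.02},
    {"dx": 0, "dy": 0, "dz": 0, "turn": 1.45, "claw": 0.02},
    {"dx": 0, "dy": 0, "dz": 0, "turn": 1.53, "claw": 0.02},
    {"dx": 0, "dy": 0, "dz": 0, "turn": 1.57, "claw": 0.02},
    {"dx": 0, "dy": 0, "dz": 0, "turn": 1.59, "claw": 0.02},
    {"dx": 0, "dy": 0, "dz": 0, "turn": 1.596, "claw": 0.02},
    {"dx": 0, "dy": 0, "dz": 0, "turn": 1.596, "claw": 0.02},
  ],
)

```text
time: 27.6
tcp_pos: [0.5635, -0.1141, 0.0787]
eef_rot: [0.0, 0.487, 0.873, 0.0]
ft_force: [-0.1, -0.4, 6.5]
width: 0.104
```

```bash
python3 lk.py r .031 .052 | grep -v -e bearer; python3 st.py;  python3 -c "
from h import *
a=load('r','scene')[0][150:300,150:460]; b=load('r','side')[0][150:300,230:430]
cv2.imwrite('pics/r2.png',np.hstack([cv2.resize(a,None,fx=1.55,fy=1.55)[:232],cv2.resize(b,None,fx=1.55,fy=1.55)[:232]]))"
```

```text
[ 0.5634 -0.1141  0.0787] [3.000e-04 4.872e-01 8.733e-01 1.000e-04] [-0.    -0.001 -0.     0.     0.001 -0.001]
wrist slat 19353 (428, 78) [561.6  -3.6] [109.5 108.2] -0.3 [34.9 46.3 48.7]
wrist fencejaw 394 (587, 6) [608.8  55.4] [17.7  7.3] 29.6 [34.7 37.4 38.9]
wrist fencejaw 255 (378, 50) [534.5 -16.7] [45.3  7.4] 2.2 [36.2 39.9 42.5]
wrist fencejaw 49 (444, 95) [575.5 -13.3] [14.4  0.5] 0.6 [37.1 38.9 42.1]
wrist fencejaw 4165 (350, 179) [561.5 -75.6] [109.7  12.2] 0.6 [35.2 36.3 37.3]
wrist fencejaw 65 (420, 159) [585.1 -45.8] [24.3  1.7] -86.1 [34.2 34.9 36.5]
wrist fencejaw 426 (334, 206) [560.7 -92.8] [67.6  3.1] 2.4 [34.4 38.8 42.8]
wrist wing 1072 (319, 249) [ 556.2 -105.4] [16.9 16.4] -11.2 [74.3 81.  83.1]
wrist wing 257 (319, 303) [ 569.6 -126.6] [9.9 8.1] 31.3 [79.5 81.5 82.6]
scene slat 518 (310, 217) [562.3  -1.4] [117.3 108.7] 0.2 [32.3 36.1 48.5]
scene fencejaw 95 (332, 216) [565.4  60.9] [108.5  13.3] 2.0 [35.1 37.2 39.4]
scene fencejaw 67 (286, 221) [577.9 -73.5] [89.9  9.1] -0.9 [34.4 36.4 38.8]
scene fencejaw 40 (272, 225) [ 595.2 -113. ] [40.7 12.4] -89.4 [34.3 38.3 42.6]
side slat 400 (316, 201) [561.9  -4.3] [111.6 110. ] 87.2 [33.8 40.2 49.7]
side fencejaw 129 (319, 189) [562.7 -79.5] [108.   34.7] 1.1 [34.6 37.  41.5]
side fencejaw 119 (315, 213) [561.2  60.4] [106.5  25.2] -0.8 [34.6 37.5 40.5]
side wing 57 (319, 174) [ 564.6 -106.7] [41.6 37.8] 60.6 [73.3 79.  84.1]
27.75 [ 0.5634 -0.1141  0.0787] yaw 2.1239 [-0.26 -0.73  7.11] [-0.113 -0.063  0.094] 0.1050376699042288
```

View pics/r2.png

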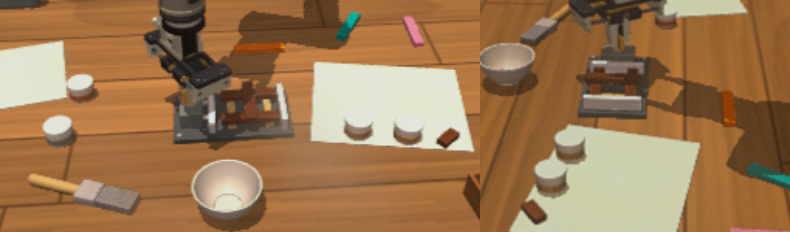

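Backed off: the jaw retreated about 11.4 mm (11.0 expected), the wing is at yaw 2.12–2.13 (2.123 expected), and the stack is undisturbed. Handing in.

```bash
python3 -c "
from h import *
print(manip.hand_in())"
```

```text
the job is handed in; nothing more can be done
None
```

The job is handed in at about 28 s of the 72 s allowed; no verdict was reported. The three slats are stacked in the clamp. The screw was turned to its stop and backed off a quarter turn, and the gripper is still holding it.

- **Lower slats:** Both are flush with the bearer ends to about 0.5 mm. They are spaced 68.1 mm apart, where 68 was wanted.
- **Top slat:** It lies across the middle of the two. Before release it had been about 1.6 mm off in y, so I lifted it slightly and moved it. It was then within about 0.5 mm of centre.
- **Seating:** The wrist moment rose to about 0.43 N m at the expected stop angle, well above the screw's 0.05 N m friction.
- **Back-off:** The wing was measured at 2.12–2.13 rad, against 2.123 expected. The jaw retreated about 11.4 mm where a quarter turn gives 11.0; I took that as measurement noise.
- **Small disagreements:** The cameras differed from each other by 1–3 mm, so I placed the slats by positions relative to the clamp within a single view. A steady 6–7 N of upward force remained on the gripper at the end, well under the limits.
- **Other objects:** The last picture shows the jars, bowl, brush and offcut apparently where they were. I did not measure their positions again.

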